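Free the latched hatch and fetch the tape measure

ROBOT

A 7-joint arm with a two-finger parallel gripper is mounted at the origin on a cart in front of the work surface, level with it; the furniture and walls round the work are solid. World frame = base frame: x ahead of the robot, y to its left, z up, the work surface at z = 0. Lengths are in m, angles in degrees, forces in N, time in s.
With the tool pointing down it reaches from about 0.35 to 0.9 m from the base axis. Payload 8.1 kg.
Tool frame: the origin (TCP) lies on the front face of the gripper's body, between the roots of the fingers; the fingertips stand 73 mm ahead of it and the grasp point (between the pads) lies 54 mm ahead of it (r.grip_depth is the distance from the TCP to the grasp point, in m); z points along the fingers, y is the line along which they close (so a half turn about z gives the same grasp; the last joint's range is limited). The gripper opens to 85 mm and grips with 20 to 120 N. Pads are 22 mm wide; open, the fingers measure 114 mm over their backs; the gripper's body (76 mm by 85 mm) begins 54 mm behind the grasp point. The pads swing forward as they close: fully open they stand 13 mm farther back than shut.
Start: joints at [-82.712, 24.895, 1.432, 90.138, -0.665, 64.973, -4.303], TCP at [0.142, 0.609, 0.304] pointing down, gripper open.
Joint ranges: [-149.89, 149.89], [-25.12, 119.58], [-72.63, 75.52], [4.76, 147.25], [-75.54, 255.54], [6.69, 114.76], [-157.13, 157.13]. Speed limits (degrees/s): [127.2, 127.2, 172.46, 172.46, 180, 180, 180].

INTERFACE

Orientations are given as [roll, pitch, yaw] about the fixed x, y, z axes, in that order (R = Rz(yaw) Ry(pitch) Rx(roll)).
In Python, from bench import r gives the robot as it stands.
- The arm moves only by the tool carry_out, never from a script. Its argument "commands" is a list of rows, each an object of numbers: "wx", "wy", "wz": the turn, a rotation vector about the tool's x, y, z in units of 6 degrees (1.0 is 6 degrees); "dx", "dy", "dz": the shift along the tool's x, y, z in units of 60 mm (1.0 is 60 mm); "grip": the finger opening in mm, from 0 to 85.4. In form: [{"wx": .., "wy": .., "wz": .., "dx": .., "dy": .., "dz": .., "grip": ..}, ...]. A call has 1 to 12 rows; each row is the pose to reach, as a shift and turn from the pose commanded when the call began, along the tool's axes at that moment; what a row does not reach only later rows make up. A row lasts 1/8 s, in which the tool goes at most 62.5 mm and 10.7 degrees, less where a joint would pass 70% of its speed; a pose out of reach is approached as far as the arm can. A call with a gripper value outside its range is refused whole. The fingers move at their own pace and stop on an object; "newtons" is the grip in N (left out, the last holds). Time passes only in rows, so rows that repeat a pose let the fingers close. It gives the time, the measured TCP pose, the force, the opening and the grip force at its end, in the units of the state.
- r.get_obs(): the state, without advancing time (a new reading comes with each control period).
- r.capture(name): name is "scene" or "top"; returns a dict with "frame" (400x640x3 uint8, red, green, blue), "fovy" (degrees; the focal length in pixels is half the picture's height over the tangent of half this angle, whatever the lens; pixels are square), "cx", "cy" (the principal point, pixels), "R" (3x3) and "t" (3): a world point X has camera coordinates R X + t. Camera axes: x right, y down, z forward; pixel columns grow to the right and rows downward; lengths in m; the calibration is good to about 2 mm. A picture is of the moment at which its call begins. There is no depth.
- r.hand_in(): hands the job in; it is judged then, once.
Trained networks look in the newest picture that a camera, given by its name, has taken for a name from the list of things; names that differ only in an ending like _2 or _b are one class to them, and where a whole thing is asked for, a point or a joint stands for the part that bears it (a point fixed in the world has none). Each returns a list of dicts, best first, with "conf" (0 to 1); they miss things now and then, are a little off and sometimes report something else, mostly with a low value. They report only what shows in the picture. A call takes as long as a camera call. They do not tell look-alikes from the thing itself.
- r.outline_of(camera, thing): "mask" (400x640 bool, what is visible of it) and "extent" ([left, top, right, bottom] in pixels, round what is visible of it).
The state is a dict: "t": time; "joints": joint angles; "qvel": joint speeds; "effort": joint torques, N m; "position": TCP position; "orientation": TCP orientation; "force": force on the tool from outside, world axes, zero at the start; "moment": the same for the moment, N m; "grip_width": finger opening in m; "finger_force": force on a finger pad.
Only numpy, scipy, OpenCV 4.12 (cv2) and the standard library are available. Lean on these libraries where they do the work, as an engineer would, in place of code of your own. Each camera call takes 0.05 s, during which the arm holds its last target. There are 200 camera calls.

TASK

The yellow tape measure is shut in the grey sloping locker, whose blue hatch is held by a sprung red hook. Lift the screwdriver out of its wooden stand, push its blade in through the narrow slot under the locker's hood to press the red tongue of the hook down until the hatch springs ajar, and fold the hatch fully down towards you. Finish with the screwdriver standing in its stand again, blade down, and the tape measure standing upright in the wooden box, and leave the other things where they are.

Things in the scene. Friction and masses are not known exactly. Their poses are not given: they have to be found in the camera images.
- locker: Fixed grey locker, 200 deep (x) x 216 wide (y) x 230 mm high; origin at the centre of its underside, x from front to back, y left, z up. Above its 65 mm front wall a slope rises backwards at 30 degrees: the blue hatch (150 long, 200 wide, 6 thick), a 20 mm gap showing the red hook's head (it laps 7 mm over the hatch's edge), then a fixed 4 mm steel plate with the slot, under a hood.
- slot (a point): Centre of the slot's mouth in the steel plate, 65 mm behind the locker's origin, 166 up; slot 44 (y) x 16 mm (x). x points up the slope, z square out of the plate, i.e. leaning 30 degrees to the front: a blade enters along -z. The red tongue (30 x 48 mm, parallel to the plate) lies 22 mm below the mouth, frees the hatch after 6 mm and stops at 10; 3 N to start, 6 N at the end; springs back.
- hood_lip (a point): Middle of the hood's front lip: 10 mm up-slope of the slot's centre, 42 to 48 mm above the plate, as wide as the locker. An upright blade is blocked by it; the screwdriver must lean about 30 degrees from vertical, handle towards the locker's front. The hood rises from here to 230 mm above the bench at the locker's back.
- bay_floor (a point): Middle of the floor of the bay under the hatch, 8 mm above the bench, 28 mm in front of the locker's origin. The bay is 132 mm deep (x) and 204 wide (y) inside; its front wall is 65 mm high, and plate and hood stand behind it from 75 mm behind this point on. A thin plunger stands near its left wall.
- hook (a joint): Turn of the sprung hook in rad: 0 at rest, 0.30 with the tongue fully down (36 mm lever); the hatch is free above about 0.17.
- hatch (a joint): Angle of the blue hatch in rad: 0 shut, about 0.68 ajar (a sprung plunger lifts it there by itself when the hook lets go, within about a second), 1.05 upright, 2.6 fully down, level towards the robot. The hinge is damped: beyond upright it sinks down by itself in about 2 s. It has no grip: push it from behind.
- hatch_edge (a point): Middle of the hatch's free top edge, 150 mm from the hinge. At 0.68 rad it stands about 210 mm above the bench with some 90 mm free between it and the hood.
- hatch_hinge (a point): Middle of the hatch's hinge line, along the locker's y at x = -98.5, z = 67 mm in the locker's frame. Its own axes turn with the hatch (x towards the free edge).
- driver_handle (a point): Centre of the handle of the red screwdriver (190 mm long, 90 g): handle 29 mm thick and 95 mm long, blade a 6 mm round rod 95 mm long. z runs along the screwdriver from blade to handle; the blade's tip lies 140 mm from here along -z, the handle spans about z = -45 to +50 mm. At the start it stands upright in the stand, blade down.
- driver_tip (a point): Tip of the screwdriver's blade.
- stand_hole (a point): Centre of the mouth in the top of the fixed wooden stand (80 x 80 x 84 mm), z up. The mouth is a square steel funnel, 36 mm wide at the top and 24 deep, that narrows to a round hole 8 mm wide and 50 mm deeper; a seated tip is at 10 mm above the bench.
- tape_center (a point): Centre of the yellow tape measure (32 x 77 x 68 mm, about 210 g), half-way up; its x is the 32 mm thickness, its y the 77 mm length, z up. It stands upright on the floor of the bay, its length roughly along the locker's y.
- box_floor (a point): Centre of the inner floor (6 mm above the bench) of the fixed open wooden box, 160 (x) x 110 (y) x 55 mm high, 6 mm walls; z up.
- grease_tin: Bystander: white tin with blue lid, 68 x 56 mm; origin under its centre.
- washer_jar: Bystander: white jar with red lid, 60 x 78 mm; origin under its centre.
Things that resemble listed ones, but are neither listed nor needed, are in the scene too. Of the things that look like the part that bears driver_handle, the larger one is meant.

How it is judged:
By the outcome, as a careful person would: the job done as asked, in the order asked, and still so for the second after the job is handed in, with the robot touching nothing.
It also fails if it takes over 72 s, if anything falls off the work surface, if the arm or the gripper's body presses on something with over 40 N, if the wrist force passes 120 N, or if a joint passes its speed limit or range.

## Working session

There is one attempt and no reset: what is moved stays moved. The work goes in short steps, Python scripts to look and compute and a tool call to move; the robot and the scene stay as the last step left them, time stands still between calls to the robot, and variables do not carry over. Pictures are saved under pics/ and viewed, at most 10 in all, crops included, and the job is handed in when it is done.

Besides the shell and the picture viewer there is one more tool, called after "Request:" in YAML: its name, and indented under it one key for each argument. carry_out: Moves the arm, as the interface text tells. Its arguments: {"type":"object","properties":{"commands":{"type":"array"},"newtons":{"type":"number"}},"required":["commands"]}

```bash
ls; mkdir -p pics; python3 - <<'E'
from bench import r
import cv2,numpy as np,pickle
o=r.get_obs();print(o['t'],o['position'],o['orientation'],o['grip_width'],r.grip_depth)
for n in("scene","top"):
    c=r.capture(n);cv2.imwrite(f"pics/{n}0.png",c["frame"][:,:,::-1]);print(n,c["fovy"],c["cx"],c["cy"],c["R"],c["t"])
    d={}
    for th in["locker","hatch","hook","driver_handle","stand_hole","tape_center","box_floor","grease_tin","washer_jar"]:
        try:
            L=r.outline_of(n,th)
            print(n,th,[(round(x["conf"],2),list(map(int,x["extent"]))) for x in L[:4]])
            d[th]=L
        except Exception as e:print(th,e)
    pickle.dump((c,d),open(f"{n}0.pkl","wb"))
E
```

```text
pics
0.0 [0.14228963 0.60818709 0.3031165 ] [-1.79909225e+02  6.12710262e-03  1.66830790e+02] 0.0853694573991281 0.0539
scene 47.49837899958613 319.1382872951395 196.4498892837739 [[-0.46616215 -0.88469803  0.0015001 ]
 [-0.49936195  0.26172172 -0.8259173 ]
 [ 0.7302948  -0.38576048 -0.56378929]] [0.21226535 0.38348638 1.15868217]
scene locker [(0.69, [387, 137, 427, 206])]
scene hatch [(0.67, [399, 163, 421, 198])]
scene hook [(0.49, [353, 136, 425, 206])]
scene driver_handle [(0.75, [227, 218, 239, 255]), (0.71, [209, 331, 239, 344]), (0.68, [390, 138, 424, 204])]
scene stand_hole [(0.59, [226, 216, 239, 254]), (0.57, [218, 242, 250, 278])]
scene tape_center []
scene box_floor [(0.94, [162, 256, 221, 322])]
scene grease_tin [(0.79, [314, 174, 331, 196])]
scene washer_jar [(0.48, [401, 168, 421, 202])]
top 45.1427542381226 320.18065146627816 200.00803319918592 [[ 0.01923851 -0.99980669  0.00405677]
 [-0.9875646  -0.01963585 -0.15598269]
 [ 0.15603219 -0.00100545 -0.98775146]] [-0.04010806  0.512702    1.65142074]
top locker [(0.91, [363, 155, 446, 232])]
top hatch [(0.85, [366, 176, 433, 230]), (0.21, [367, 150, 447, 234])]
top hook []
top driver_handle [(0.69, [188, 277, 223, 283])]
top stand_hole [(0.84, [212, 200, 249, 230])]
top tape_center [(0.48, [446, 165, 461, 187])]
top box_floor [(0.77, [170, 197, 210, 245])]
top grease_tin [(0.9, [348, 135, 365, 155])]
top washer_jar [(0.53, [445, 164, 461, 185])]
```

```bash
python3 - <<'E'
import cv2
a=cv2.imread("pics/scene0.png");b=cv2.imread("pics/top0.png")
cv2.imwrite("pics/s1.png",cv2.resize(a[110:360,150:460],(775,600),interpolation=cv2.INTER_CUBIC)[:600])
cv2.imwrite("pics/t1.png",cv2.resize(b[120:300,160:480],(800,450),interpolation=cv2.INTER_CUBIC))
E
```

```text
(no output)
```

View pics/s1.png

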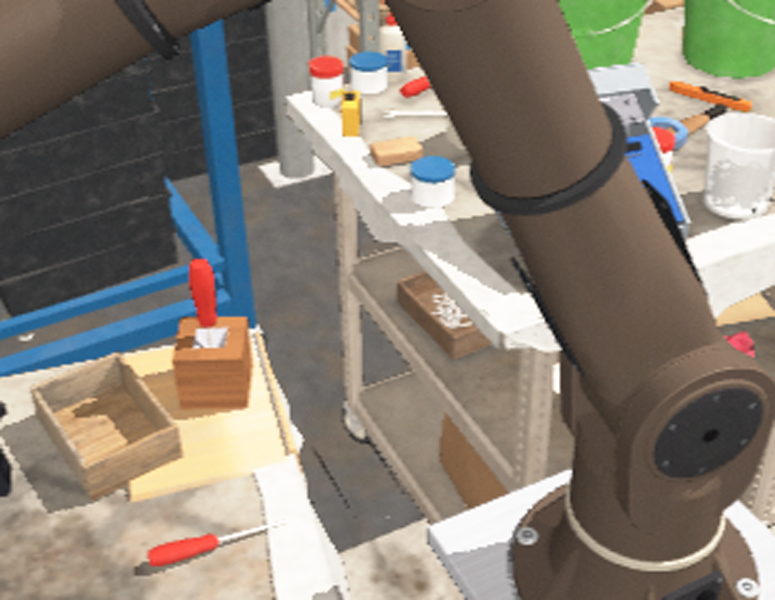

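View pics/t1.png

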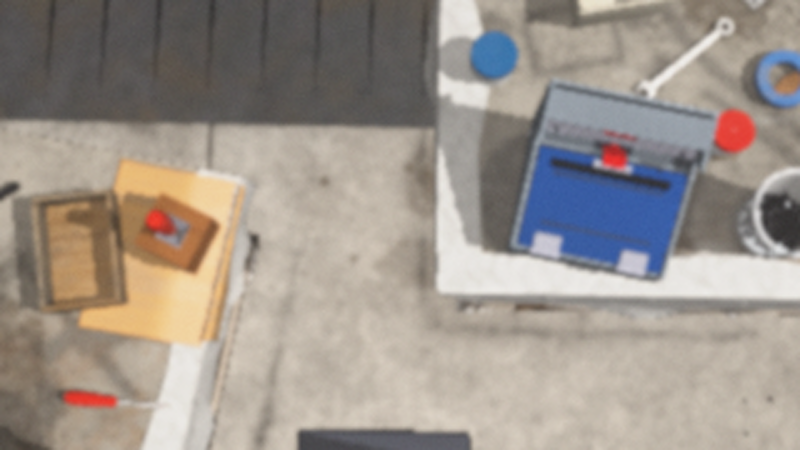

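The scene view shows the driver upright in its stand (crop 205,290), the box at (105,420), and a decoy screwdriver lying at (180,550). The arm hides the locker. The top view shows the locker (crop 610,180), the red hook at (614,157), the stand at (175,230) and the box at (80,250).

```bash
cat > h.py <<'E'
import numpy as np,cv2,pickle
from scipy.optimize import least_squares,minimize
from scipy.spatial.transform import Rotation as Ro
def f(c): return c["frame"].shape[0]/2/np.tan(np.radians(c["fovy"]/2))
def proj(c,X):
    X=np.atleast_2d(X)@np.array(c["R"]).T+c["t"]
    return np.c_[X[:,0],X[:,1]]/X[:,2:]*f(c)+[c["cx"],c["cy"]]
def onz(c,uv,z):
    uv=np.atleast_2d(uv);d=np.c_[(uv-[c["cx"],c["cy"]])/f(c),np.ones(len(uv))]@np.array(c["R"])
    o=-np.array(c["R"]).T@c["t"];return o+d*((z-o[2])/d[:,2])[:,None]
def yawT(p,P): # p=(x,y,yaw)
    return np.asarray(P)@Ro.from_euler('z',p[2]).as_matrix().T+[p[0],p[1],0]
S=4
def sil(c,X,shape=(400,640)):
    m=np.zeros((shape[0]*S,shape[1]*S),np.uint8);q=proj(c,X)
    cv2.fillConvexPoly(m,np.round(cv2.convexHull(((q+.5)*S-.5).astype(np.float32))).astype(int),1);return m>0
def fit(c,mask,pts,p0):
    M=cv2.resize(mask.astype(np.float32),None,fx=S,fy=S,interpolation=cv2.INTER_LINEAR)>.5
    def cost(p):
        s=sil(c,yawT(p,pts));return 1-(s&M).sum()/(s|M).sum()
    best=None
    for dy in(0,-.15,.15):
        x=np.array(p0,float)+[0,0,dy]
        R=minimize(cost,x,method='Nelder-Mead',options=dict(initial_simplex=[x,x+[.01,0,0],x+[0,.01,0],x+[0,0,.1]],xatol=1e-4,fatol=1e-5))
        if best is None or R.fun<best.fun:best=R
    return best
def boxpts(x0,x1,y0,y1,z0,z1): return np.array([[x,y,z] for x in(x0,x1) for y in(y0,y1) for z in(z0,z1)])
s=np.radians(30)
LOCK=np.vstack([boxpts(-.1,.1,-.108,.108,0,.065),[[.1,y,.23] for y in(-.108,.108)]])
HATCH=np.array([[-.0985+d*np.cos(s),y,.067+d*np.sin(s)] for d in(0,.15) for y in(-.1,.1)])
E
python3 - <<'E'
from h import *
c,d=pickle.load(open("top0.pkl","rb"));cs,ds=pickle.load(open("scene0.pkl","rb"))
F=c["frame"]
L=d["locker"][0]["mask"]
for n in("hatch","locker"):
    m=d[n][0]["mask"]; ctr=onz(c,np.argwhere(m)[:,::-1].mean(0),.1)[0]
    if n=="hatch":
        hsv=cv2.cvtColor(F,cv2.COLOR_RGB2HSV);print('hatchmask',m.sum())
    R=fit(c,m,LOCK if n=="locker" else HATCH,[ctr[0],ctr[1],-.2]);print(n,R.x[:2],np.degrees(R.x[2]),R.fun)
for n,P in(("stand_hole",boxpts(-.04,.04,-.04,.04,0,.084)),("box_floor",boxpts(-.086,.086,-.061,.061,0,.055)),("box_floor",boxpts(-.08,.08,-.055,.055,0,.055))):
    for cc,dd in((c,d),(cs,ds)):
        LL=dd[n]; m=LL[-1 if n=="stand_hole" else 0]["mask"];ctr=onz(cc,np.argwhere(m)[:,::-1].mean(0),.05)[0]
        R=fit(cc,m,P,[ctr[0],ctr[1],-.5 if n=="stand_hole" else 0.05]);print(n,R.x[:2],np.degrees(R.x[2]),R.fun)
def big(a,x0,y0,x1,y1,k): return cv2.resize(a[y0:y1,x0:x1,::-1],None,fx=k,fy=k,interpolation=cv2.INTER_CUBIC)
A=big(F,358,148,452,238,6);B=np.zeros((540,230,3),np.uint8)
q=big(F,208,196,252,232,5);B[:q.shape[0],:q.shape[1]]=q
q=big(cs["frame"],214,210,252,280,5);B[185:185+q.shape[0],:q.shape[1]]=q[:,:230]
cv2.imwrite("pics/z1.png",np.hstack([A,B]))
E
```

```text
hatchmask 2462
hatch [ 0.5249108  -0.30579526] -10.55185061706701 0.04908729086308139
locker [ 0.52544157 -0.30642775] -10.98992037674084 0.022819619337551722
stand_hole [0.45773279 0.27978276] -26.059409962478426 0.16274948703600078
stand_hole [0.46059936 0.28078753] -24.774235227735844 0.06713762150103575
box_floor [0.43232616 0.41685405] 6.9409239070632145 0.1867908981428662
box_floor [0.4394108  0.42113449] 4.753914413842048 0.12308197644408991
box_floor [0.4331955  0.41988548] 8.606109277417984 0.04447595238983615
box_floor [0.43469657 0.42122922] 8.615539957558331 0.024896265560165998
```

View pics/z1.png

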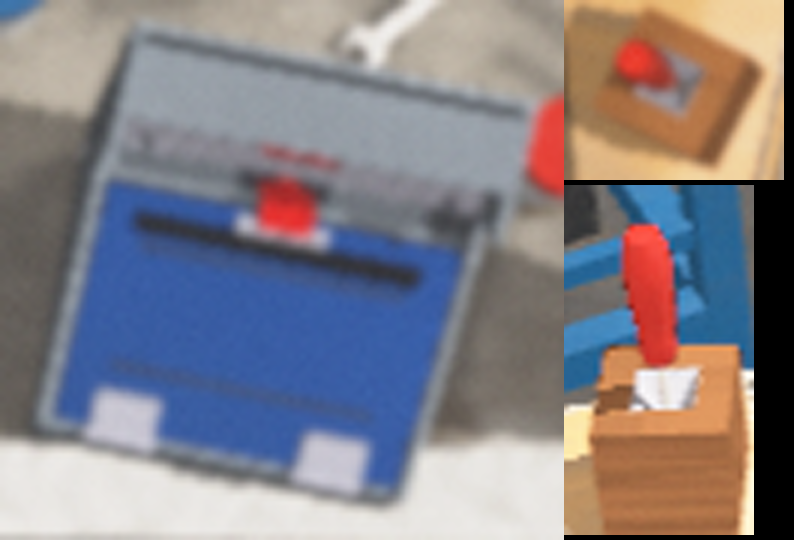

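```bash
python3 - <<'E'
from h import *
c,d=pickle.load(open("top0.pkl","rb"));cs,ds=pickle.load(open("scene0.pkl","rb"))
def red(c,x0,y0,x1,y1):
    F=c["frame"].astype(int);m=(F[...,0]>130)&(F[...,1]<90)&(F[...,2]<90)
    q=np.argwhere(m[y0:y1,x0:x1])[:,::-1]+[x0,y0];return q
H=np.array([.459,.2803])
from scipy.optimize import least_squares
# handle as cylinder: sampled pts, compare centroid & axis ends
for nm,cc,b in(("top",c,(205,196,252,232)),("scene",cs,(214,205,252,262))):
    q=red(cc,*b);print(nm,len(q),q.min(0),q.max(0),q.mean(0))
    for l in(0,):
        P=np.array([[H[0]+.0145*np.cos(a),H[1]+.0145*np.sin(a),z] for a in np.linspace(0,6.28,24) for z in(.105,.2)])
        pp=proj(cc,P);print(' pred',pp.min(0),pp.max(0)); m=sil(cc,P);print(' predc',(np.argwhere(m)[:,::-1].mean(0)-1.5)/4)
        for p in((H[0],H[1],.084),(H[0],H[1],.2)):print(proj(cc,[p]))
T=np.array([.5252,-.306,np.radians(-10.8)])
print('slot',yawT(T,[[.065,0,.166]]),'hook',proj(c,yawT(T,[[.03,0,.148],[.065,0,.166]])))
q=red(c,390,170,420,192);print(q.mean(0),q.min(0),q.max(0))
E
```

```text
top 107 [217 204] [244 227] [225.99065421 210.39252336]
 pred [217.58240188 202.65075158] [232.01265749 215.41003244]
 predc [224.79411399 209.06589099]
[[228.87338232 211.98056713]]
[[222.16249805 207.17200295]]
scene 243 [220 218] [235 255] [230.25102881 232.67901235]
 pred [224.86825495 215.65833326] [238.65896993 247.99429307]
 predc [231.83472458 231.66310602]
[[234.38259933 250.19962288]]
[[230.090468   218.75126746]]
slot [[ 0.58904867 -0.31817979  0.166     ]] hook [[405.62284381 184.28235941]
 [408.51487854 173.00148742]]
[405.22222222 181.92063492] [401 178] [410 186]
```

```bash
cat >> h.py <<'E'
def tool(psi,tilt=0):  # tool down with yaw psi, then leaned: tool z gains +tool y (deg)
    return Ro.from_euler('xyz',[180,0,psi],degrees=True)*Ro.from_euler('x',-tilt,degrees=True)
def cmd(o,pos,Rt,base=None):
    p,R=(np.array(o["position"]),Ro.from_euler('xyz',o["orientation"],degrees=True)) if base is None else base
    d=R.inv().apply(np.array(pos)-p)/.06; w=np.degrees((R.inv()*Rt).as_rotvec())/6
    print("dx %.3f dy %.3f dz %.3f wx %.3f wy %.3f wz %.3f"%(*d,*w))
E
python3 - <<'E'
from h import *
from bench import r
o=r.get_obs()
cmd(o,[.459,.2803,.34],tool(121))
cmd(o,[.459,.2803,.219],tool(121))
E
```

```text
dx -6.385 dy -4.125 dz -0.601 wx 0.001 wy -0.000 wz 7.639
dx -6.385 dy -4.125 dz 1.415 wx 0.001 wy -0.000 wz 7.639
```

Request:
carry_out:
  commands:
    - {"dx": -3, "dy": -2, "dz": -0.6, "wz": 4, "grip": 85}
    - {"dx": -6.385, "dy": -4.125, "dz": -0.6, "wz": 7.64, "grip": 85}
    - {"dx": -6.385, "dy": -4.125, "dz": -0.6, "wz": 7.64, "grip": 85}
    - {"dx": -6.385, "dy": -4.125, "dz": -0.6, "wz": 7.64, "grip": 85}
    - {"dx": -6.385, "dy": -4.125, "dz": -0.6, "wz": 7.64, "grip": 85}
    - {"dx": -6.385, "dy": -4.125, "dz": -0.6, "wz": 7.64, "grip": 85}
    - {"dx": -6.385, "dy": -4.125, "dz": -0.6, "wz": 7.64, "grip": 85}
    - {"dx": -6.385, "dy": -4.125, "dz": -0.6, "wz": 7.64, "grip": 85}
    - {"dx": -6.385, "dy": -4.125, "dz": -0.6, "wz": 7.64, "grip": 85}
    - {"dx": -6.385, "dy": -4.125, "dz": -0.6, "wz": 7.64, "grip": 85}

```text
invalid input
```

```bash
python3 - <<'E'
from h import *
from bench import r
o=r.get_obs();print(o["t"],o["position"],o["orientation"],o["joints"],o["force"])
cmd(o,[.459,.2803,.219],tool(121))
c=r.capture("scene");L={}
for n in("locker","hatch","hook"):
    L[n]=r.outline_of("scene",n);print(n,[(x["conf"],x["extent"]) for x in L[n][:2]])
pickle.dump((c,L),open("s1.pkl","wb"))
cv2.imwrite("pics/s2.png",cv2.resize(c["frame"][100:340,180:500,::-1],(800,600),interpolation=cv2.INTER_CUBIC))
E
```

```text
1.0 [0.1423712  0.6085821  0.30395216] [ 1.79994502e+02 -9.50342466e-05  1.66831653e+02] [-82.7137039   24.89246617   1.43220033  90.13746988  -0.66486908
  64.97288886  -4.30163121] [ 1.20209338 -0.2424556  -0.99765708]
dx -6.385 dy -4.125 dz 1.415 wx 0.001 wy -0.000 wz 7.639
locker [(0.86, [387.2, 136.4, 424.6, 204.2])]
hatch [(0.61, [400.0, 167.6, 422.9, 199.1])]
hook [(0.75, [398.4, 167.7, 422.8, 199.8])]
```

View pics/s2.png

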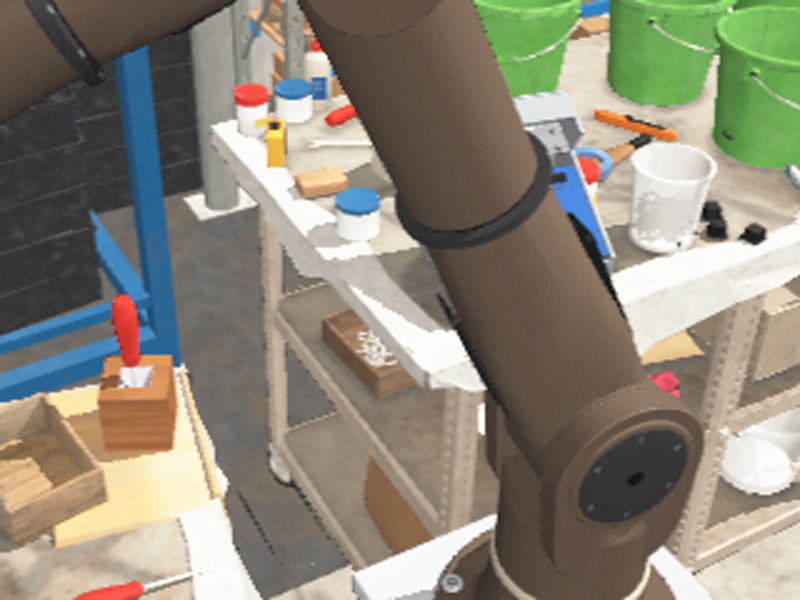

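The call was refused, so the arm is unmoved. The picture shows the driver still upright at crop (125,330), with the arm still hiding most of the locker.

Request:
carry_out:
  commands:
    - {"wx": 0, "wy": 0, "wz": 4, "dx": -3, "dy": -2, "dz": -0.6, "grip": 85}
    - {"wx": 0, "wy": 0, "wz": 7.64, "dx": -6.385, "dy": -4.125, "dz": -0.6, "grip": 85}
  newtons: 60

```text
t: 1.45
position: [0.2286, 0.5181, 0.3186]
orientation: [180.0, -0.0, 145.1]
force: [2.1, 0.8, -0.2]
grip_width: 0.085
finger_force: 0.0
```

```bash
python3 - <<'E'
from h import *
from bench import r
o=r.get_obs();print(o["t"],o["position"],o["qvel"])
cmd(o,[.459,.2803,.34],tool(121))
E
```

```text
1.45 [0.2285874  0.51811963 0.3185742 ] [ 23.83503444 -21.64531532  26.20481125  28.82674038  -6.98763941
  -6.35505562 -34.91048288]
dx -5.418 dy -1.052 dz -0.359 wx 0.007 wy -0.004 wz 4.014
```

Request:
carry_out:
  commands:
    - {"wx": 0, "wy": 0, "wz": 4, "dx": -5.42, "dy": -1.05, "dz": -0.36, "grip": 85}
    - {"wx": 0, "wy": 0, "wz": 4, "dx": -5.42, "dy": -1.05, "dz": -0.36, "grip": 85}
    - {"wx": 0, "wy": 0, "wz": 4, "dx": -5.42, "dy": -1.05, "dz": -0.36, "grip": 85}
    - {"wx": 0, "wy": 0, "wz": 4, "dx": -5.42, "dy": -1.05, "dz": -0.36, "grip": 85}
    - {"wx": 0, "wy": 0, "wz": 4, "dx": -5.42, "dy": -1.05, "dz": -0.36, "grip": 85}
    - {"wx": 0, "wy": 0, "wz": 4, "dx": -5.42, "dy": -1.05, "dz": -0.36, "grip": 85}
    - {"wx": 0, "wy": 0, "wz": 4, "dx": -5.42, "dy": -1.05, "dz": -0.36, "grip": 85}
    - {"wx": 0, "wy": 0, "wz": 4, "dx": -5.42, "dy": -1.05, "dz": -0.36, "grip": 85}

```text
t: 2.45
position: [0.4587, 0.2832, 0.3397]
orientation: [-180.0, -0.0, 121.4]
force: [0.1, 0.0, -0.1]
grip_width: 0.0849
finger_force: 0.0
```

```bash
python3 - <<'E'
from h import *
from bench import r
o=r.get_obs();print(o["t"],o["position"],o["orientation"],o["qvel"].round(1),o["joints"].round(0))
cmd(o,[.459,.2803,.219],tool(121))
E
```

```text
2.45 [0.45867955 0.28321649 0.33967591] [-1.79980635e+02 -4.30189347e-02  1.21436828e+02] [-0.8  0.1 -0.4  0.1  0.  -0.1  0.2] [-54.  15.  21. 100.  -6.  65.   0.]
dx -0.046 dy -0.020 dz 2.011 wx -0.003 wy -0.007 wz 0.073
```

Request:
carry_out:
  commands:
    - {"wx": 0, "wy": 0, "wz": 0.07, "dx": -0.046, "dy": -0.02, "dz": 1, "grip": 85}
    - {"wx": 0, "wy": 0, "wz": 0.07, "dx": -0.046, "dy": -0.02, "dz": 1.6, "grip": 75}
    - {"wx": 0, "wy": 0, "wz": 0.07, "dx": -0.046, "dy": -0.02, "dz": 2.01, "grip": 60}
    - {"wx": 0, "wy": 0, "wz": 0.07, "dx": -0.046, "dy": -0.02, "dz": 2.01, "grip": 40}
    - {"wx": 0, "wy": 0, "wz": 0.07, "dx": -0.046, "dy": -0.02, "dz": 2.01, "grip": 10}
    - {"wx": 0, "wy": 0, "wz": 0.07, "dx": -0.046, "dy": -0.02, "dz": 2.01, "grip": 10}
    - {"wx": 0, "wy": 0, "wz": 0.07, "dx": -0.046, "dy": -0.02, "dz": 2.01, "grip": 10}
    - {"wx": 0, "wy": 0, "wz": 0.07, "dx": -0.046, "dy": -0.02, "dz": 2.01, "grip": 10}
  newtons: 90

```text
t: 3.45
position: [0.4605, 0.2794, 0.2201]
orientation: [179.9, -0.0, 120.9]
force: [-0.7, 0.7, 4.7]
grip_width: 0.0254
finger_force: 88.9
```

```bash
python3 - <<'E'
from h import *
from bench import r
o=r.get_obs();print(o["t"],o["position"],o["orientation"],o["grip_width"],o["finger_force"],o["force"],o["moment"])
E
```

```text
3.45 [0.46045644 0.27940668 0.22008591] [ 1.79902140e+02 -2.40750062e-02  1.20920253e+02] 0.025417311620065275 88.89015724416822 [-0.65451853  0.66886063  4.67772912] [ 0.10970366  0.01188802 -0.0122571 ]
```

Request:
carry_out:
  commands:
    - {"wx": 0, "wy": 0, "wz": 0, "dx": 0, "dy": 0, "dz": -0.5, "grip": 10}
    - {"wx": 0, "wy": 0, "wz": 0, "dx": 0, "dy": 0, "dz": -1.2, "grip": 10}
    - {"wx": 0, "wy": 0, "wz": 0, "dx": 0, "dy": 0, "dz": -2, "grip": 10}
    - {"wx": 0, "wy": 0, "wz": 0, "dx": 0, "dy": 0, "dz": -2.5, "grip": 10}
    - {"wx": 0, "wy": 0, "wz": 0, "dx": 0, "dy": 0, "dz": -2.5, "grip": 10}

```text
t: 4.08
position: [0.4609, 0.2793, 0.3716]
orientation: [179.7, -0.0, 120.9]
force: [0.3, 0.5, -1.1]
grip_width: 0.0252
finger_force: 89.3
```

```bash
python3 - <<'E'
from h import *
from bench import r
o=r.get_obs();print(o["t"],o["position"],o["orientation"],o["grip_width"],o["force"],o["moment"])
p=o["position"];R=Ro.from_euler('xyz',o["orientation"],degrees=True)
im=[]
for n,k in(("scene",8),("top",8)):
    c=r.capture(n)
    q=proj(c,p+R.apply([[0,0,.039],[0,0,.114],[0,0,.209]]));print(n,q.round(1))
    u,v=q[1].astype(int);x0,y0=u-25,v-30
    a=cv2.resize(c["frame"][y0:y0+65,x0:x0+50,::-1],None,fx=8,fy=8,interpolation=cv2.INTER_CUBIC)
    for s in q: cv2.circle(a,tuple(int(t) for t in (s-[x0,y0]+.5)*8),3,(0,255,0),1)
    im.append(a)
    print(x0,y0)
    pickle.dump((c,p,R.as_quat()),open(f"d_{n}.pkl","wb"))
cv2.imwrite("pics/d1.png",np.hstack(im))
E
```

```text
4.075 [0.4608532  0.27930674 0.37157803] [ 1.79745399e+02 -4.67032364e-02  1.20909927e+02] 0.025191184720136057 [ 0.29499465  0.47455497 -1.12351506] [ 0.06254584 -0.03105458 -0.04131697]
scene [[224.7 178.2]
 [227.8 201.4]
 [231.4 228.7]]
202 171
top [[213.5 200. ]
 [218.7 203.8]
 [224.6 208. ]]
193 173
```

View pics/d1.png

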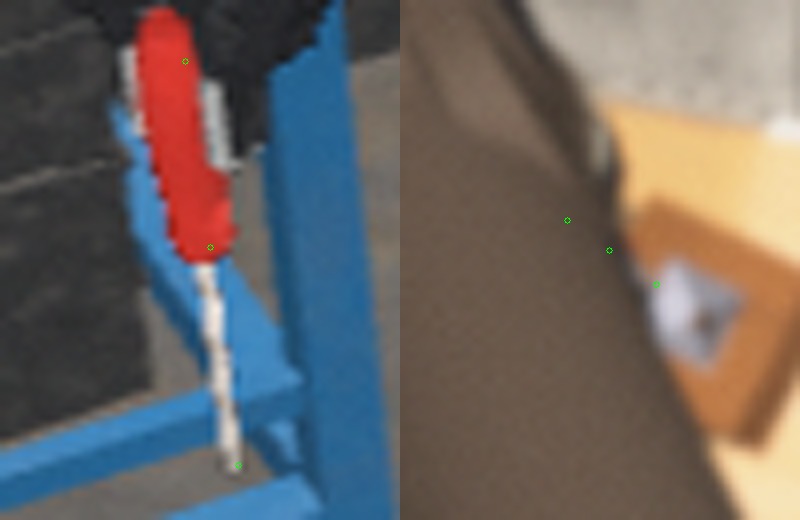

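Driver held and lifted; the tip shows at crop (233,470), within 1 px of the predicted (238,465), with only a slight lean.

```bash
cat >> h.py <<'E'
T=np.array([.5252,-.306,np.radians(-10.8)])
SLOT=yawT(T,[[.065,0,.166]])[0]
ZS=Ro.from_euler('z',T[2]).apply([-.5,0,np.cos(s)])
E
python3 - <<'E'
from h import *
from bench import r
o=r.get_obs();print(SLOT,ZS)
cmd(o,SLOT+ZS*(.11+.209),tool(79.2,30)); print(SLOT+ZS*(.11+.209),tool(79.2,30).apply([0,0,1]))
E
```

```text
[ 0.58904867 -0.31817979  0.166     ] [-0.49114363  0.09369066  0.8660254 ]
dx -7.875 dy -5.249 dz -1.224 wx -4.781 wy -1.819 wz 6.791
[ 0.43237385 -0.28829247  0.4422621 ] [ 0.49114363 -0.09369066 -0.8660254 ]
```

Request:
carry_out:
  commands:
    - {"wx": 0, "wy": 0, "wz": 1, "dx": -0.5, "dy": -0.35, "dz": -0.5, "grip": 10}
    - {"wx": -0.5, "wy": -0.2, "wz": 2, "dx": -1.3, "dy": -0.87, "dz": -1, "grip": 10}
    - {"wx": -1.3, "wy": -0.5, "wz": 3, "dx": -2.1, "dy": -1.4, "dz": -1.2, "grip": 10}
    - {"wx": -2.2, "wy": -0.9, "wz": 4, "dx": -2.9, "dy": -1.93, "dz": -1.22, "grip": 10}
    - {"wx": -3, "wy": -1.2, "wz": 5, "dx": -3.7, "dy": -2.47, "dz": -1.22, "grip": 10}
    - {"wx": -3.8, "wy": -1.5, "wz": 5.8, "dx": -4.5, "dy": -3, "dz": -1.22, "grip": 10}
    - {"wx": -4.5, "wy": -1.7, "wz": 6.5, "dx": -5.3, "dy": -3.53, "dz": -1.22, "grip": 10}
    - {"wx": -4.78, "wy": -1.82, "wz": 6.79, "dx": -6.1, "dy": -4.07, "dz": -1.22, "grip": 10}
    - {"wx": -4.78, "wy": -1.82, "wz": 6.79, "dx": -6.9, "dy": -4.6, "dz": -1.22, "grip": 10}
    - {"wx": -4.78, "wy": -1.82, "wz": 6.79, "dx": -7.5, "dy": -5, "dz": -1.22, "grip": 10}
    - {"wx": -4.78, "wy": -1.82, "wz": 6.79, "dx": -7.87, "dy": -5.25, "dz": -1.22, "grip": 10}
    - {"wx": -4.78, "wy": -1.82, "wz": 6.79, "dx": -7.87, "dy": -5.25, "dz": -1.22, "grip": 10}

```text
t: 5.68
position: [0.4315, -0.2893, 0.4413]
orientation: [150.1, -0.1, 79.0]
force: [0.6, 0.5, -1.5]
grip_width: 0.0253
finger_force: 89.3
```

```bash
python3 - <<'E'
from h import *
from bench import r
o=r.get_obs();print(o["t"],o["position"],o["orientation"],o["qvel"].round(1),o["joints"].round(0),o["force"],o["grip_width"])
cmd(o,SLOT+ZS*(.11+.209),tool(79.2,30))
p=o["position"];R=Ro.from_euler('xyz',o["orientation"],degrees=True)
im=[]
for n in("scene","top"):
    c=r.capture(n)
    q=proj(c,np.vstack([p+R.apply([[0,0,.019],[0,0,.114],[0,0,.209]]),SLOT]));print(n,q.round(1))
    u,v=q[1].astype(int);x0,y0=u-33,v-30
    a=cv2.resize(c["frame"][y0:y0+75,x0:x0+66,::-1],None,fx=6,fy=6,interpolation=cv2.INTER_CUBIC)
    for t in q: cv2.circle(a,tuple(int(t) for t in (t-[x0,y0]+.5)*6),3,(0,255,0),1)
    im.append(a);print(x0,y0)
    pickle.dump((c,p,R.as_quat()),open(f"e_{n}.pkl","wb"))
cv2.imwrite("pics/e1.png",np.hstack(im))
E
```

```text
5.675 [ 0.43149901 -0.28934978  0.4413239 ] [ 1.50061074e+02 -5.33927154e-02  7.90476447e+01] [ 0.2  0.8 -4.7  1.3 -0.6 -0.  -2. ] [-45. -22.  61. 114.  20.  48.  -1.] [ 0.56974759  0.53730627 -1.47564451] 0.02526076880927309
dx 0.020 dy 0.017 dz -0.008 wx -0.010 wy 0.005 wz -0.026
scene [[408.1 107.9]
 [398.5 126.5]
 [390.  143. ]
 [380.8 159.6]]
365 96
top [[416.8 206.2]
 [413.9 194.4]
 [411.4 184. ]
 [408.5 173. ]]
380 164
```

View pics/e1.png

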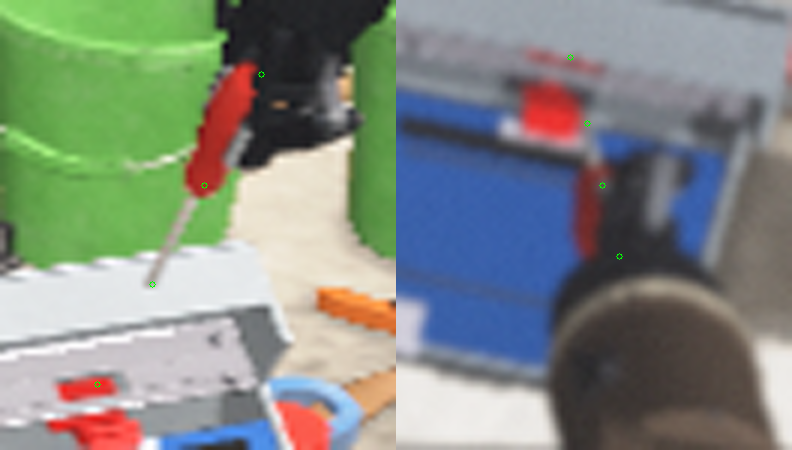

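Scene: the tip shows at (150,284) against the predicted (152,284), and the slot with the red tongue at (88,388) against (97,384). Alignment is good, so I insert.

Request:
carry_out:
  commands:
    - {"wx": 0, "wy": 0, "wz": 0, "dx": 0, "dy": 0.02, "dz": 0.6, "grip": 10}
    - {"wx": 0, "wy": 0, "wz": 0, "dx": 0, "dy": 0.02, "dz": 1.2, "grip": 10}
    - {"wx": 0, "wy": 0, "wz": 0, "dx": 0, "dy": 0.02, "dz": 1.6, "grip": 10}
    - {"wx": 0, "wy": 0, "wz": 0, "dx": 0, "dy": 0.02, "dz": 1.75, "grip": 10}
    - {"wx": 0, "wy": 0, "wz": 0, "dx": 0, "dy": 0.02, "dz": 1.85, "grip": 10}
    - {"wx": 0, "wy": 0, "wz": 0, "dx": 0, "dy": 0.02, "dz": 1.95, "grip": 10}
    - {"wx": 0, "wy": 0, "wz": 0, "dx": 0, "dy": 0.02, "dz": 2.05, "grip": 10}
    - {"wx": 0, "wy": 0, "wz": 0, "dx": 0, "dy": 0.02, "dz": 2.05, "grip": 10}

```text
t: 6.78
position: [0.4658, -0.2779, 0.3582]
orientation: [149.1, 0.7, 78.8]
force: [-0.1, -0.5, -1.0]
grip_width: 0.0254
finger_force: 89.5
```

```bash
python3 - <<'E'
from h import *
from bench import r
o=r.get_obs();print(o["position"],o["orientation"],o["qvel"].round(1),o["joints"].round(1),o["force"],o["moment"])
p=o["position"];R=Ro.from_euler('xyz',o["orientation"],degrees=True)
tip=p+R.apply([0,0,.209]);print(tip, Ro.from_euler('z',-T[2]).apply(tip-SLOT))
E
```

```text
[ 0.46583078 -0.27793812  0.35820901] [149.14872318   0.70438155  78.75361537] [-0.2 -0.  -0.  -0.5 -0.3  0.2  0.5] [-63.1 -25.1  75.5 121.   36.2  38.1 -16.8] [-0.07973512 -0.48050328 -0.96271513] [ 0.12622457  0.63419253 -0.02847258]
[ 0.5705201  -0.30100422  0.1787958 ] [-0.02141876  0.01339943  0.0127958 ]
```

Request:
carry_out:
  commands:
    - {"wx": 0, "wy": 0, "wz": 0, "dx": 0, "dy": 0, "dz": -0.4, "grip": 10}
    - {"wx": 0, "wy": 0, "wz": 0, "dx": 0, "dy": 0, "dz": -1, "grip": 10}
    - {"wx": 0, "wy": 0, "wz": 0, "dx": 0, "dy": 0, "dz": -1.5, "grip": 10}
    - {"wx": 0, "wy": 0, "wz": 0, "dx": 0, "dy": 0, "dz": -1.8, "grip": 10}
    - {"wx": 0, "wy": 0, "wz": 0, "dx": 0, "dy": 0, "dz": -1.8, "grip": 10}

```text
t: 7.4
position: [0.4119, -0.2666, 0.4519]
orientation: [149.0, 0.7, 78.7]
force: [0.5, -0.7, -1.3]
grip_width: 0.0256
finger_force: 89.5
```

```bash
python3 - <<'E'
from h import *
from bench import r
o=r.get_obs();print(o["position"],o["orientation"],o["joints"].round(2).tolist())
cmd(o,[.54,.08,.47],tool(100))
E
```

```text
[ 0.41189143 -0.26659642  0.45193694] [149.03514452   0.71289554  78.69368082] [-41.15, -25.07, 52.01, 115.82, 24.92, 50.18, -8.54]
dx 6.079 dy 1.018 dz 0.172 wx 5.078 wy 1.074 wz -3.432
```

Request:
carry_out:
  commands:
    - {"wx": 0.5, "wy": 0.1, "wz": -0.5, "dx": 0.6, "dy": 0.1, "dz": 0, "grip": 10}
    - {"wx": 1.5, "wy": 0.3, "wz": -1, "dx": 1.5, "dy": 0.25, "dz": 0, "grip": 10}
    - {"wx": 2.5, "wy": 0.5, "wz": -1.5, "dx": 2.4, "dy": 0.4, "dz": 0.1, "grip": 10}
    - {"wx": 3.5, "wy": 0.7, "wz": -2, "dx": 3.3, "dy": 0.55, "dz": 0.1, "grip": 10}
    - {"wx": 4.5, "wy": 0.9, "wz": -2.5, "dx": 4.2, "dy": 0.7, "dz": 0.17, "grip": 10}
    - {"wx": 5.08, "wy": 1.07, "wz": -3, "dx": 5.1, "dy": 0.85, "dz": 0.17, "grip": 10}
    - {"wx": 5.08, "wy": 1.07, "wz": -3.43, "dx": 5.8, "dy": 1, "dz": 0.17, "grip": 10}
    - {"wx": 5.08, "wy": 1.07, "wz": -3.43, "dx": 6.08, "dy": 1.02, "dz": 0.17, "grip": 10}
    - {"wx": 5.08, "wy": 1.07, "wz": -3.43, "dx": 6.08, "dy": 1.02, "dz": 0.17, "grip": 10}

```text
t: 8.52
position: [0.5396, 0.0819, 0.4686]
orientation: [-179.9, 0.1, 100.1]
force: [-0.7, 0.2, -0.4]
grip_width: 0.0251
finger_force: 89.5
```

```bash
python3 - <<'E'
from h import *
from bench import r
o=r.get_obs();print(o["t"],o["position"],o["orientation"],o["joints"].round(2).tolist())
cmd(o,[.74,.0,.48],tool(85))
# fit kinematics
D=[([-82.7137,24.8925,1.4322,90.1375,-.6649,64.9729,-4.3016],[.14237,.60858,.30395],[180,0,166.83],1),
([-63.1,-25.1,75.5,121,36.2,38.1,-16.8],[.46583,-.27794,.35821],[149.149,.704,78.754],.3),
([-41.15,-25.07,52.01,115.82,24.92,50.18,-8.54],[.41189,-.2666,.45194],[149.035,.713,78.694],1),
([-54,15,21,100,-6,65,0],[.45868,.28322,.33968],[-180,0,121.44],.1),
([-45,-22,61,114,20,48,-1],[.4315,-.28935,.44132],[150.06,-.05,79.05],.1),
(o["joints"].tolist(),o["position"].tolist(),o["orientation"].tolist(),1)]
E_=lambda a,q:Ro.from_euler(a,q,degrees=True)
def fk(q,p,sg):
    # links offsets p (7,3) ; frame: x forward,z up
    R=Ro.identity();x=np.zeros(3)
    for i,(a,off) in enumerate(zip("zyzyzyz",p)):
        R=R*E_(a,sg[i]*q[i]);x=x+R.apply(off)
    return x,R
import itertools
best=None
for sg in itertools.product([-1],[1],[-1,1],[1],[-1,1],[1],[-1,1]):
    def res(v):
        p=v.reshape(7,3);e=[]
        for q,x,o_,w in D:
            X,R=fk(q,p,sg);e+=list(w*100*(X-x))
        return np.array(e+list(v[[0,1,3,4,6,7,9,10,12,13,15,16,18,19]]*.3))
    eo=[]
    for q,x,o_,w in D:
        X,R=fk(q,np.zeros((7,3)),sg);eo.append((R.inv()*Ro.from_euler('xyz',o_,degrees=True)).as_rotvec(degrees=True))
    eo=np.array(eo);C=Ro.from_rotvec(eo,degrees=True);m=C.mean();sp=np.degrees((m.inv()*C).magnitude()).max()
    if best is None or sp<best[0]:best=(sp,sg,m.as_euler('xyz',degrees=True),res)
sp,sg,m,res=best
v0=np.tile([0,0,.0],(7,1)).ravel();v0[[2,5,8,11,14,17,20]]=[.2,.1,.2,.2,.2,.1,.2]
S_=least_squares(res,v0);print(sp,sg,m);print(S_.x.reshape(7,3).round(3));print((S_.fun[:18]*10).round(1))
E
```

```text
8.525 [0.53959468 0.08185635 0.46855228] [-1.79859264e+02  7.93095871e-02  1.00139516e+02] [-60.01, 17.82, 63.57, 88.24, -15.89, 83.98, 14.3]
dx -1.931 dy 3.047 dz -0.196 wx -0.022 wy 0.016 wz 2.523
0.9486620012364587 (-1, 1, -1, 1, -1, 1, -1) [ 1.49867435e-01 -6.31880107e-02  9.00009422e+01]
[[-0.018 -0.017  0.285]
 [ 0.012 -0.017  0.04 ]
 [-0.047 -0.004  0.539]
 [ 0.022 -0.004 -0.364]
 [-0.019  0.001  0.831]
 [ 0.015  0.001 -0.27 ]
 [-0.022 -0.012  0.59 ]]
[-0.   0.   0.  -0.   0.1 -0.1 -0.  -0.1  0.   0.   0.   0.1  0.   0.3
 -0.1 -0.  -0.  -0. ]
```

```bash
cat > kin.py <<'E'
from h import *
SG=np.array([-1,1,-1,1,-1,1,-1])
D=[([-82.7137,24.8925,1.4322,90.1375,-.6649,64.9729,-4.3016],[.14237,.60858,.30395],1),
([-63.1,-25.1,75.5,121,36.2,38.1,-16.8],[.46583,-.27794,.35821],.3),
([-41.15,-25.07,52.01,115.82,24.92,50.18,-8.54],[.41189,-.2666,.45194],1),
([-54,15,21,100,-6,65,0],[.45868,.28322,.33968],.1),
([-45,-22,61,114,20,48,-1],[.4315,-.28935,.44132],.1),
([-60.01,17.82,63.57,88.24,-15.89,83.98,14.3],[.53959,.08186,.46855],1)]
FREE=[(0,2),(1,1),(1,0),(2,2),(2,0),(3,1),(3,0),(4,2),(4,0),(5,1),(5,0),(6,2)]
def unpack(v):
    p=np.zeros((7,3))
    for k,(i,j) in enumerate(FREE):p[i,j]=v[k]
    return p
def fk(q,p):
    R=np.eye(3);x=np.zeros(3)
    for i,a in enumerate("zyzyzyz"):
        t=np.radians(SG[i]*q[i]);c,s_=np.cos(t),np.sin(t)
        R=R@(np.array([[c,-s_,0],[s_,c,0],[0,0,1]]) if a=="z" else np.array([[c,0,s_],[0,1,0],[-s_,0,c]]));x=x+R@p[i]
    return x,R@np.array([[0,-1,0],[1,0,0],[0,0,1.]])
def res(v):
    p=unpack(v);return np.r_[np.concatenate([w*100*(fk(q,p)[0]-x) for q,x,w in D]),v[[1,2,4,5,6,8,9,10]]*.2]
_v=least_squares(res,[.3,0,0,.4,0,0,0,.4,0,0,0,.3])
P=unpack(_v.x)
LO=np.array([-149.89,-25.12,-72.63,4.76,-75.54,6.69,-157.13]);HI=np.array([149.89,119.58,75.52,147.25,255.54,114.76,157.13])
def jac(q):
    x0,R0=fk(q,P);J=np.zeros((6,7))
    for i in range(7):
        d=np.array(q,float);d[i]+=.01;x,R=fk(d,P)
        J[:3,i]=(x-x0)/.01;J[3:,i]=Ro.from_matrix(R@R0.T).as_rotvec()/.01
    return J
def go(q,pos,Rt,n=60,lam=1e-3):
    q=np.array(q,float);x0,R0=fk(q,P);rv=(Ro.from_matrix(R0).inv()*Rt).as_rotvec();mn=mx=q
    for k in range(1,n+1):
        xt=x0+(np.array(pos)-x0)*k/n;Rk=Ro.from_matrix(R0)*Ro.from_rotvec(rv*k/n)
        for _ in range(2):
            x,R=fk(q,P);e=np.r_[xt-x,(Rk*Ro.from_matrix(R).inv()).as_rotvec()]
            J=jac(q);act=np.ones(7,bool)
            for _ in range(3):
                Ja=J*act;dq=Ja.T@np.linalg.solve(Ja@Ja.T+1e-9*np.eye(6),e)
                bad=act&(((q+dq)>HI)|((q+dq)<LO))
                if not bad.any():break
                act&=~bad
            q=np.clip(q+dq,LO,HI)
    x,R=fk(q,P)
    return q,np.linalg.norm(x-pos)*1000,np.degrees((Ro.from_matrix(R).inv()*Rt).magnitude())
E
python3 - <<'E'
from kin import *
print(P.round(3).tolist(),(_v.fun[:18]*10).round(1))
q=D[0][0]
q,a,b=go(q,[.4587,.2832,.34],tool(121.4));print(q.round(1),a,b,'obs',D[3][0])
q,a,b=go(q,[.4605,.2794,.22],tool(121));q,a,b=go(q,[.4609,.2793,.3716],tool(121))
q,a,b=go(q,[.4315,-.28935,.4413],tool(79.05,30));print(q.round(1),a,b,'obs',D[4][0])
q,a,b=go(D[4][0],SLOT+ZS*(.196),tool(79,30));print(q.round(1),a,b,'obs',D[1][0])
q,a,b=go(D[2][0],D[5][1],tool(100));print(q.round(1),a,b,'obs',D[5][0])
E
```

```text
Traceback (most recent call last):
NameError: name '_v' is not defined
```

```bash
python3 - <<'E'
from kin import *
from kin import _v
print(P.round(3).tolist(),(_v.fun[:18]*10).round(1))
q=D[0][0]
q,a,b=go(q,[.4587,.2832,.34],tool(121.4));print(q.round(1),a,b,'obs',D[3][0])
q,a,b=go(q,[.4605,.2794,.22],tool(121));q,a,b=go(q,[.4609,.2793,.3716],tool(121))
q,a,b=go(q,[.4315,-.28935,.4413],tool(79.05,30));print(q.round(1),a,b,'obs',D[4][0])
q,a,b=go(D[4][0],SLOT+ZS*(.196),tool(79,30));print(q.round(1),a,b,'obs',D[1][0])
q,a,b=go(D[2][0],D[5][1],tool(100));print(q.round(1),a,b,'obs',D[5][0])
E
```

```text
[[0.0, 0.0, 0.283], [0.0, -0.036, 0.0], [-0.014, 0.0, 0.575], [0.016, 0.002, 0.0], [-0.002, 0.0, 0.455], [0.014, -0.019, 0.0], [0.0, 0.0, 0.301]] [ 0.  -0.  -0.   0.1 -0.1  0.1  0.   0.  -0.  -0.   0.2  0.3 -0.2  0.3
 -0.4  0.  -0.  -0. ]
[-53.1  15.6  20.3  99.6  -5.9  65.8   0.3] 4.223345051306905e-06 1.45965976683885e-07 obs [-54, 15, 21, 100, -6, 65, 0]
[-34.4 -14.7  58.1 112.8   6.9  45.9  11.6] 4.568052881334685e-05 3.2836731259885233e-06 obs [-45, -22, 61, 114, 20, 48, -1]
[-62.4 -24.7  75.3 120.7  34.1  38.5 -14.9] 44.35846303854116 0.41550796165446835 obs [-63.1, -25.1, 75.5, 121, 36.2, 38.1, -16.8]
[-54.8  15.3  54.4  88.2 -12.5  82.9  10.1] 7.963370288180958e-06 6.052811653017646e-07 obs [-60.01, 17.82, 63.57, 88.24, -15.89, 83.98, 14.3]
```

```bash
cat > plan.py <<'E'
from kin import *
import sys,time
rng=np.random.default_rng(int(sys.argv[1]));q0=np.array(D[5][0])
LY=Ro.from_euler('z',T[2])
hov=SLOT+ZS*(.1+.209);prs=SLOT+ZS*(.209-.032)
best=-1e9;t0=time.time()
def mar(q): return np.minimum(q-LO,HI-q).min()
while time.time()-t0<150:
    V=[];q=q0;m=99;n=rng.integers(1,3)
    for k in range(n):
        x,y=rng.uniform(.4,.72),rng.uniform(-.3,.25);z=rng.uniform(.47,.62);V.append((x,y,z,rng.uniform(40,130),rng.uniform(0,30)))
        q,a,b=go(q,[x,y,z],tool(*V[-1][3:]),25)
        if a>2 or b>2: m=-1;break
        m=min(m,mar(q))
    if m<1:continue
    ps=rng.uniform(-25,25)
    Rt=Ro.from_rotvec(ZS*np.radians(ps))*tool(79.2,30)
    for tgt in(hov,prs):
        q,a,b=go(q,tgt,Rt,25)
        if a>1 or b>1:m=-1;break
        m=min(m,mar(q))
        if tgt is hov:qh=q
    if m>best:best=m;print(round(m,1),n,np.round(V,2).tolist(),round(ps),qh.round(0),q.round(0),flush=True)
E
for s in 1 2 3 4; do timeout 200 python3 plan.py $s > p$s.txt & done; wait; tail -n 1 p?.txt
```

```text
==> p1.txt <==
18.5 2 [[0.71, -0.17, 0.48, 103.07, 25.21], [0.48, -0.27, 0.57, 119.36, 26.05]] -19 [-13.  -6.  44. 112.  -9.  45.   7.] [ -7.  11.  46. 115. -38.  35.  35.]

==> p2.txt <==
16.4 1 [[0.57, -0.26, 0.53, 123.7, 28.19]] -9 [-23.  -9.  52. 112.  -4.  45.  13.] [-14.  13.  57. 115. -43.  38.  50.]

==> p3.txt <==
16.5 2 [[0.65, -0.29, 0.48, 125.1, 23.46], [0.52, -0.19, 0.6, 110.89, 20.06]] 2 [-23.  -9.  52. 112.  -4.  45.  24.] [-14.  13.  57. 115. -43.  37.  60.]

==> p4.txt <==
16.8 2 [[0.67, -0.14, 0.58, 117.6, 29.83], [0.42, -0.23, 0.6, 113.37, 19.33]] 10 [-22.  -8.  51. 112.  -5.  45.  33.] [-13.  13.  55. 115. -42.  37.  68.]
```

```bash
python3 - <<'E'
from kin import *
from bench import r
o=r.get_obs()
cmd(o,[.57,-.26,.53],tool(123.7,28))
q,_,_=go(D[5][0],[.57,-.26,.53],tool(123.7,28));print(q.round(0))
b=(np.array([.57,-.26,.53]),tool(123.7,28))
Rt=Ro.from_rotvec(ZS*np.radians(-9))*tool(79.2,30)
cmd(o,SLOT+ZS*.309,Rt,b)
E
```

```text
dx -5.699 dy -0.507 dz -1.015 wx -4.626 wy 0.968 wz -3.846
[ -9.  18.  58.  82. -43.  85.  84.]
dx 0.822 dy -2.618 dz 0.428 wx -0.604 wy -3.596 wz 7.969
```

Request:
carry_out:
  commands:
    - {"wx": -0.4, "wy": 0.1, "wz": -0.3, "dx": -0.4, "dy": 0, "dz": -0.3, "grip": 10}
    - {"wx": -1, "wy": 0.2, "wz": -0.8, "dx": -1.2, "dy": -0.1, "dz": -0.6, "grip": 10}
    - {"wx": -1.8, "wy": 0.4, "wz": -1.4, "dx": -2, "dy": -0.2, "dz": -0.9, "grip": 10}
    - {"wx": -2.6, "wy": 0.6, "wz": -2, "dx": -2.8, "dy": -0.3, "dz": -1, "grip": 10}
    - {"wx": -3.4, "wy": 0.7, "wz": -2.7, "dx": -3.6, "dy": -0.4, "dz": -1, "grip": 10}
    - {"wx": -4.1, "wy": 0.9, "wz": -3.4, "dx": -4.4, "dy": -0.5, "dz": -1, "grip": 10}
    - {"wx": -4.63, "wy": 0.97, "wz": -3.85, "dx": -5.1, "dy": -0.5, "dz": -1.01, "grip": 10}
    - {"wx": -4.63, "wy": 0.97, "wz": -3.85, "dx": -5.6, "dy": -0.5, "dz": -1.01, "grip": 10}
    - {"wx": -4.63, "wy": 0.97, "wz": -3.85, "dx": -5.7, "dy": -0.5, "dz": -1.01, "grip": 10}
    - {"wx": -4.63, "wy": 0.97, "wz": -3.85, "dx": -5.7, "dy": -0.5, "dz": -1.01, "grip": 10}

```text
t: 9.78
position: [0.5689, -0.2619, 0.5299]
orientation: [151.9, -0.1, 123.5]
force: [0.2, 0.8, -0.3]
grip_width: 0.0254
finger_force: 89.5
```

```bash
cat > nxt.py <<'E'
from kin import *
from bench import r
o=r.get_obs();print(round(o["t"],2),o["position"].round(4),o["joints"].round(1),o["force"].round(1),round(o["grip_width"],4))
def step(pos,Rt,q=None,base=None,n=30):
    """print the command from where we are (or base), simulate joints; return q,base"""
    q=o["joints"] if q is None else q
    cmd(o,pos,Rt,base);q,a,b=go(q,pos,Rt,n);print("   q",q.round(0),"err %.1f %.1f"%(a,b));return q,(np.array(pos),Rt)
def spin(a,tilt=30): return Ro.from_rotvec(ZS*np.radians(a))*tool(79.2,30)
E
python3 - <<'E'
from nxt import *
for a in(-25,-9,0):
    q,b=step(SLOT+ZS*.309,spin(a));step(SLOT+ZS*(.209-.032),spin(a),q,b)
E
```

```text
9.78 [ 0.5689 -0.2619  0.5299] [-10.   19.2  60.1  82.2 -44.6  84.9  84.5] [ 0.2  0.8 -0.3] 0.0254
dx 0.829 dy -2.591 dz 0.437 wx -1.114 wy -3.562 wz 10.566
   q [-24.  -9.  53. 112.  -4.  45.  -3.] err 0.0 0.0
dx 0.000 dy 0.000 dz 2.200 wx 0.000 wy 0.000 wz 0.000
   q [-15.  13.  58. 115. -44.  38.  34.] err 0.0 0.0
dx 0.829 dy -2.591 dz 0.437 wx -0.594 wy -3.599 wz 7.933
   q [-25.  -9.  54. 113.  -3.  45.  12.] err 0.0 0.0
dx 0.000 dy 0.000 dz 2.200 wx 0.000 wy 0.000 wz 0.000
   q [-16.  14.  59. 115. -44.  38.  51.] err 0.0 0.0
dx 0.829 dy -2.591 dz 0.437 wx -0.307 wy -3.598 wz 6.451
   q [-25.  -9.  54. 113.  -3.  45.  21.] err 0.0 0.0
dx 0.000 dy 0.000 dz 2.200 wx 0.000 wy 0.000 wz 0.000
   q [-16.  14.  60. 115. -45.  38.  60.] err 0.0 0.0
```

Request:
carry_out:
  commands:
    - {"wx": 0, "wy": -0.4, "wz": 0.8, "dx": 0.1, "dy": -0.3, "dz": 0.05, "grip": 10}
    - {"wx": -0.1, "wy": -1.1, "wz": 2, "dx": 0.25, "dy": -0.8, "dz": 0.1, "grip": 10}
    - {"wx": -0.2, "wy": -1.9, "wz": 3.4, "dx": 0.45, "dy": -1.4, "dz": 0.2, "grip": 10}
    - {"wx": -0.25, "wy": -2.7, "wz": 4.8, "dx": 0.65, "dy": -2, "dz": 0.3, "grip": 10}
    - {"wx": -0.3, "wy": -3.3, "wz": 5.9, "dx": 0.78, "dy": -2.45, "dz": 0.4, "grip": 10}
    - {"wx": -0.307, "wy": -3.598, "wz": 6.45, "dx": 0.829, "dy": -2.59, "dz": 0.437, "grip": 10}
    - {"wx": -0.307, "wy": -3.598, "wz": 6.45, "dx": 0.829, "dy": -2.59, "dz": 0.437, "grip": 10}
    - {"wx": -0.307, "wy": -3.598, "wz": 6.45, "dx": 0.829, "dy": -2.59, "dz": 0.437, "grip": 10}

```text
t: 10.78
position: [0.4391, -0.2885, 0.4341]
orientation: [149.9, -0.0, 79.5]
force: [0.8, -0.4, -0.7]
grip_width: 0.0259
finger_force: 89.5
```

```bash
python3 - <<'E'
from nxt import *
q,b=step(SLOT+ZS*(.209-.018),spin(0));step(SLOT+ZS*(.209-.032),spin(0),q,b)
p=o["position"];R=Ro.from_euler('xyz',o["orientation"],degrees=True)
print('tip in locker',Ro.from_euler('z',-T[2]).apply(p+R.apply([0,0,.209])-SLOT))
c=r.capture("scene");tp=proj(c,p+R.apply([[0,0,.209]]))[0];print(tp,proj(c,SLOT))
x0,y0=int(tp[0])-25,int(tp[1])-20
cv2.imwrite("pics/f1.png",cv2.resize(c["frame"][y0:y0+60,x0:x0+60,::-1],None,fx=8,fy=8,interpolation=cv2.INTER_CUBIC));print(x0,y0)
E
```

```text
10.78 [ 0.4391 -0.2885  0.4341] [-27.1  -9.6  55.1 113.6  -2.3  43.3  20.4] [ 0.8 -0.4 -0.7] 0.0259
dx -0.024 dy -0.029 dz 1.960 wx 0.009 wy -0.029 wz 0.045
   q [-20.  12.  63. 115. -42.  39.  58.] err 0.0 0.0
dx 0.000 dy 0.000 dz 0.233 wx 0.000 wy 0.000 wz 0.000
   q [-17.  14.  61. 115. -46.  39.  61.] err 0.0 0.0
tip in locker [-0.04821753  0.0017381   0.08715936]
[388.03768762 143.959156  ] [[380.77907186 159.63683774]]
363 123
```

Request:
carry_out:
  commands:
    - {"wx": 0, "wy": 0, "wz": 0.04, "dx": -0.02, "dy": -0.03, "dz": 0.5, "grip": 10}
    - {"wx": 0, "wy": 0, "wz": 0.04, "dx": -0.02, "dy": -0.03, "dz": 1, "grip": 10}
    - {"wx": 0, "wy": 0, "wz": 0.04, "dx": -0.02, "dy": -0.03, "dz": 1.35, "grip": 10}
    - {"wx": 0, "wy": 0, "wz": 0.04, "dx": -0.02, "dy": -0.03, "dz": 1.5, "grip": 10}
    - {"wx": 0, "wy": 0, "wz": 0.04, "dx": -0.02, "dy": -0.03, "dz": 1.55, "grip": 10}
    - {"wx": 0, "wy": 0, "wz": 0.04, "dx": -0.02, "dy": -0.03, "dz": 1.55, "grip": 10}

```text
t: 11.58
position: [0.4829, -0.2983, 0.3524]
orientation: [150.0, -0.1, 79.2]
force: [-0.7, 0.6, -1.2]
grip_width: 0.0254
finger_force: 89.5
```

```bash
python3 - <<'E'
from nxt import *
q,b=step(SLOT+ZS*(.209-.018),spin(0));step(SLOT+ZS*(.209-.032),spin(0),q,b)
p=o["position"];R=Ro.from_euler('xyz',o["orientation"],degrees=True)
print('tip rel slot, slot axes',tool(79.2,30).inv().apply(p+R.apply([0,0,.209])-SLOT)*1000,"(y upslope,-z out)")
im=[]
for n in("scene","top"):
    c=r.capture(n);q=proj(c,np.vstack([p+R.apply([[0,0,.209]]),SLOT]));print(n,q)
    x0,y0=int(q[1][0])-20,int(q[1][1])-30
    a=cv2.resize(c["frame"][y0:y0+50,x0:x0+50,::-1],None,fx=8,fy=8,interpolation=cv2.INTER_CUBIC)
    for t in q: cv2.circle(a,tuple(int(t) for t in (t-[x0,y0]+.5)*8),3,(0,255,0),1)
    im.append(a)
cv2.imwrite("pics/f1.png",np.hstack(im))
E
```

```text
11.57 [ 0.4829 -0.2983  0.3524] [-27.4   9.5  69.2 117.7 -39.1  37.9  55.6] [-0.7  0.6 -1.2] 0.0254
dx 0.006 dy 0.005 dz 0.407 wx 0.004 wy -0.006 wz -0.008
   q [-21.  13.  66. 115. -44.  40.  60.] err 0.0 0.0
dx 0.000 dy 0.000 dz 0.233 wx 0.000 wy 0.000 wz 0.000
   q [-19.  15.  64. 115. -47.  40.  62.] err 0.0 0.0
tip rel slot, slot axes [-0.24780305 -0.24107326 -6.4304721 ] (y upslope,-z out)
scene [[381.34870438 158.74710361]
 [380.77907186 159.63683774]]
top [[408.71182222 173.66729087]
 [408.51487854 173.00148742]]
```

View pics/f1.png

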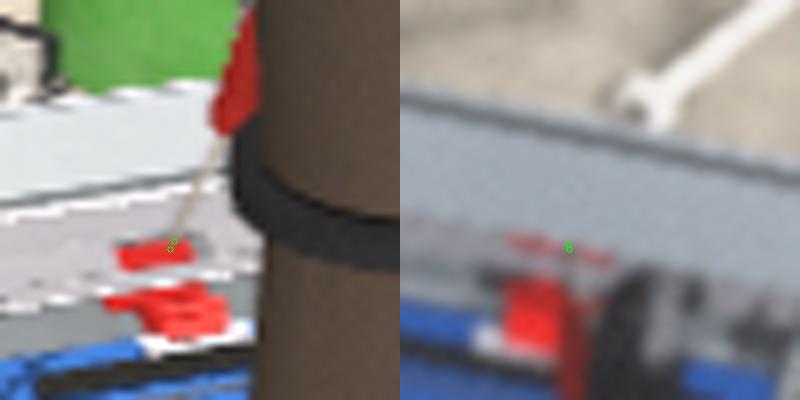

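Scene: the blade tip is at about (172,238), just over the slot, whose centre is at (160,252). I nudge it 3 mm left and 1 mm down-slope and go in.

Request:
carry_out:
  commands:
    - {"wx": 0, "wy": 0, "wz": 0, "dx": 0.05, "dy": -0.015, "dz": 0.05, "grip": 10}
    - {"wx": 0, "wy": 0, "wz": 0, "dx": 0.05, "dy": -0.015, "dz": 0.15, "grip": 10}
    - {"wx": 0, "wy": 0, "wz": 0, "dx": 0.05, "dy": -0.015, "dz": 0.25, "grip": 10}
    - {"wx": 0, "wy": 0, "wz": 0, "dx": 0.05, "dy": -0.015, "dz": 0.35, "grip": 10}
    - {"wx": 0, "wy": 0, "wz": 0, "dx": 0.05, "dy": -0.015, "dz": 0.42, "grip": 10}
    - {"wx": 0, "wy": 0, "wz": 0, "dx": 0.05, "dy": -0.015, "dz": 0.42, "grip": 10}

```text
t: 12.42
position: [0.4946, -0.2974, 0.3293]
orientation: [150.0, -0.1, 79.1]
force: [0.5, 0.4, -0.5]
grip_width: 0.025
finger_force: 89.5
```

Request:
carry_out:
  commands:
    - {"wx": 0, "wy": 0, "wz": 0, "dx": 0, "dy": 0, "dz": 0.06, "grip": 10}
    - {"wx": 0, "wy": 0, "wz": 0, "dx": 0, "dy": 0, "dz": 0.12, "grip": 10}
    - {"wx": 0, "wy": 0, "wz": 0, "dx": 0, "dy": 0, "dz": 0.18, "grip": 10}
    - {"wx": 0, "wy": 0, "wz": 0, "dx": 0, "dy": 0, "dz": 0.18, "grip": 10}

```text
t: 12.92
position: [0.5011, -0.299, 0.3214]
orientation: [149.8, -0.1, 79.1]
force: [0.5, -0.5, 5.8]
grip_width: 0.0249
finger_force: 90.7
```

Request:
carry_out:
  commands:
    - {"wx": 0, "wy": 0, "wz": 0, "dx": 0, "dy": 0, "dz": 0.03, "grip": 10}
    - {"wx": 0, "wy": 0, "wz": 0, "dx": 0, "dy": 0, "dz": 0.03, "grip": 10}
    - {"wx": 0, "wy": 0, "wz": 0, "dx": 0, "dy": 0, "dz": 0.03, "grip": 10}
    - {"wx": 0, "wy": 0, "wz": 0, "dx": 0, "dy": 0, "dz": 0.03, "grip": 10}
    - {"wx": 0, "wy": 0, "wz": 0, "dx": 0, "dy": 0, "dz": 0.03, "grip": 10}
    - {"wx": 0, "wy": 0, "wz": 0, "dx": 0, "dy": 0, "dz": 0.03, "grip": 10}
    - {"wx": 0, "wy": 0, "wz": 0, "dx": 0, "dy": 0, "dz": 0.03, "grip": 10}

```text
t: 13.8
position: [0.502, -0.2992, 0.3201]
orientation: [149.8, -0.1, 79.1]
force: [-0.6, 0.0, 6.6]
grip_width: 0.0248
finger_force: 90.8
```

```bash
python3 - <<'E'
from nxt import *
def hb(th,z=0): # hatch corners at opening th
    a=s+th;return yawT(T,[[-.0985+.15*np.cos(a),y,.067+.15*np.sin(a)] for y in(.1,-.1)])
im=[]
for n in("scene","top"):
    c=r.capture(n);q=proj(c,np.vstack([hb(0),hb(.68)]))
    ctr=proj(c,yawT(T,[[-.03,.05,.15]]))[0].astype(int);x0,y0=ctr-[35,40]
    a=cv2.resize(c["frame"][y0:y0+70,x0:x0+70,::-1],None,fx=5.7,fy=5.7,interpolation=cv2.INTER_CUBIC)
    for k,t in enumerate(q): cv2.circle(a,tuple(int(t) for t in (t-[x0,y0]+.5)*5.7),3,(0,255,0) if k<2 else (0,255,255),1)
    im.append(a)
cv2.imwrite("pics/g1.png",np.hstack(im))
step(SLOT+ZS*.309,spin(0))
E
```

```text
13.8 [ 0.502  -0.2992  0.3201] [-19.8  14.6  62.2 118.5 -48.8  36.2  63.4] [-0.6  0.   6.6] 0.0248
dx -0.038 dy 0.009 dz -2.183 wx 0.032 wy -0.006 wz -0.018
   q [-30. -11.  57. 113.   0.  45.  18.] err 0.0 0.0
```

View pics/g1.png

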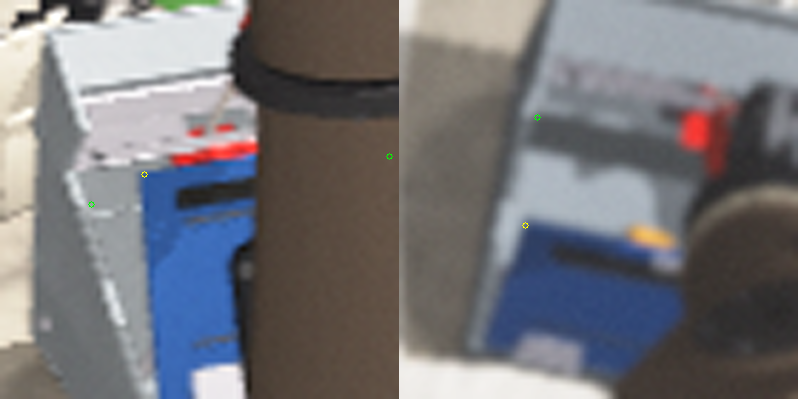

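Hatch is ajar: its edge shows at the predicted 0.68 rad marks (scene (145,175), top (525,225)), with the yellow tape behind it at top (650,237).

```bash
python3 - <<'E'
from nxt import *
L=lambda x,y,z:yawT(T,[[x,y,z]])[0]
q,b=step(SLOT+ZS*.309,spin(0))
for ps in(79.2,100):
    print(ps)
    q1,b1=step(L(0,0,.424),tool(ps),q,b)
    q2,b2=step(L(0,0,.304),tool(ps),q1,b1)
    q3,b3=step(L(-.125,0,.304),tool(ps),q2,b2)
    q4,b4=step(L(-.125,0,.45),tool(ps),q3,b3)
    q5,b5=step([.4605,.2794,.40],tool(121),q4,b4)
    q5,b5=step([.4605,.2794,.22],tool(121),q5,b5)
E
```

```text
13.9 [ 0.502  -0.2992  0.3201] [-19.8  14.6  62.2 118.5 -48.8  36.2  63.4] [0.1 0.9 6. ] 0.0251
dx -0.038 dy 0.009 dz -2.183 wx 0.032 wy -0.006 wz -0.019
   q [-30. -11.  57. 113.   0.  45.  18.] err 0.0 0.0
79.2
dx -0.000 dy 1.212 dz 0.884 wx 5.000 wy 0.000 wz 0.000
   q [-14.  28.  63.  85. -24.  83.  38.] err 0.0 0.0
dx 0.000 dy -0.000 dz 2.000 wx 0.000 wy 0.000 wz 0.000
   q [-12.  33.  59.  94. -29.  70.  43.] err 0.0 0.0
dx 0.000 dy -2.083 dz -0.000 wx 0.000 wy 0.000 wz 0.000
   q [-20.  21.  66. 109. -22.  63.  44.] err 0.0 0.0
dx 0.000 dy 0.000 dz -2.433 wx 0.000 wy 0.000 wz 0.000
   q [-30.  12.  73.  97. -12.  80.  35.] err 0.0 0.0
dx 9.382 dy -0.804 dz 0.833 wx 0.000 wy 0.000 wz -6.967
   q [-73.  16.  48.  96. -12.  74.   8.] err 0.0 0.0
dx 0.000 dy -0.000 dz 3.000 wx 0.000 wy 0.000 wz 0.000
   q [-67.  26.  42. 108. -22.  54.  17.] err 0.0 0.0
100
dx -0.000 dy 1.212 dz 0.884 wx 4.944 wy 0.907 wz -3.387
   q [-14.  27.  62.  85. -24.  83.  59.] err 0.0 0.0
dx 0.000 dy -0.000 dz 2.000 wx 0.000 wy 0.000 wz 0.000
   q [-12.  32.  59.  94. -29.  70.  63.] err 0.0 0.0
dx 0.740 dy -1.948 dz -0.000 wx 0.000 wy 0.000 wz 0.000
   q [-20.  21.  66. 109. -21.  63.  64.] err 0.0 0.0
dx 0.000 dy 0.000 dz -2.433 wx 0.000 wy 0.000 wz 0.000
   q [-29.  12.  73.  97. -11.  80.  55.] err 0.0 0.0
dx 9.056 dy 2.580 dz 0.833 wx 0.000 wy 0.000 wz -3.500
   q [-73.  16.  48.  96. -12.  74.   8.] err 0.0 0.0
dx 0.000 dy -0.000 dz 3.000 wx 0.000 wy 0.000 wz 0.000
   q [-67.  26.  42. 108. -22.  54.  17.] err 0.0 0.0
```

Request:
carry_out:
  commands:
    - {"wx": 0, "wy": 0, "wz": 0, "dx": 0, "dy": 0, "dz": -0.3, "grip": 10}
    - {"wx": 0, "wy": 0, "wz": 0, "dx": -0.02, "dy": 0, "dz": -0.8, "grip": 10}
    - {"wx": 0, "wy": 0, "wz": 0, "dx": -0.04, "dy": 0, "dz": -1.5, "grip": 10}
    - {"wx": 0, "wy": 0, "wz": 0, "dx": -0.04, "dy": 0, "dz": -2.18, "grip": 10}
    - {"wx": 0, "wy": 0, "wz": 0, "dx": -0.04, "dy": 0, "dz": -2.18, "grip": 10}
    - {"wx": 0, "wy": 0, "wz": 0, "dx": -0.04, "dy": 0, "dz": -2.18, "grip": 10}

```text
t: 14.65
position: [0.4359, -0.2893, 0.4336]
orientation: [149.8, -0.2, 79.1]
force: [0.7, 0.1, -1.4]
grip_width: 0.0256
finger_force: 89.6
```

```bash
python3 - <<'E'
from nxt import *
L=lambda x,y,z:yawT(T,[[x,y,z]])[0]
q1,b1=step(L(0,0,.424),tool(79.2))
q2,b2=step(L(0,0,.304),tool(79.2),q1,b1)
q3,b3=step(L(-.125,0,.304),tool(79.2),q2,b2)
E
```

```text
14.65 [ 0.4359 -0.2893  0.4336] [-31.2 -11.8  57.6 114.1   1.5  43.3  16.7] [ 0.7  0.1 -1.4] 0.0256
dx 0.007 dy 1.228 dz 0.901 wx 5.037 wy -0.033 wz -0.019
   q [-15.  28.  64.  85. -25.  83.  39.] err 0.0 0.0
dx 0.000 dy -0.000 dz 2.000 wx 0.000 wy 0.000 wz 0.000
   q [-13.  33.  61.  94. -30.  71.  44.] err 0.0 0.0
dx 0.000 dy -2.083 dz -0.000 wx 0.000 wy 0.000 wz 0.000
   q [-21.  22.  68. 109. -23.  64.  45.] err 0.0 0.0
```

Request:
carry_out:
  commands:
    - {"wx": 1, "wy": 0, "wz": 0, "dx": 0, "dy": 0.25, "dz": 0.1, "grip": 10}
    - {"wx": 2.4, "wy": 0, "wz": 0, "dx": 0, "dy": 0.6, "dz": 0.35, "grip": 10}
    - {"wx": 3.8, "wy": 0, "wz": 0, "dx": 0, "dy": 0.95, "dz": 0.65, "grip": 10}
    - {"wx": 4.8, "wy": 0, "wz": 0, "dx": 0, "dy": 1.18, "dz": 0.85, "grip": 10}
    - {"wx": 5.04, "wy": -0.03, "wz": 0, "dx": 0, "dy": 1.23, "dz": 0.9, "grip": 10}
    - {"wx": 5.04, "wy": -0.03, "wz": 0, "dx": 0, "dy": 1.23, "dz": 0.9, "grip": 10}

```text
t: 15.4
position: [0.5259, -0.3063, 0.4202]
orientation: [-179.6, 0.2, 79.1]
force: [-0.6, -0.7, -0.7]
grip_width: 0.0253
finger_force: 89.5
```

```bash
python3 - <<'E'
from nxt import *
L=lambda x,y,z:yawT(T,[[x,y,z]])[0]
q2,b2=step(L(0,0,.304),tool(79.2))
q3,b3=step(L(-.125,0,.304),tool(79.2),q2,b2)
E
```

```text
15.4 [ 0.5259 -0.3063  0.4202] [-15.   29.5  66.   84.8 -26.5  83.3  40.4] [-0.6 -0.7 -0.7] 0.0253
dx 0.008 dy 0.001 dz 1.937 wx -0.066 wy 0.029 wz -0.023
   q [-13.  34.  62.  94. -32.  71.  45.] err 0.0 0.0
dx 0.000 dy -2.083 dz -0.000 wx 0.000 wy 0.000 wz 0.000
   q [-22.  23.  70. 109. -24.  64.  47.] err 0.0 0.0
```

Down behind the hatch edge, then pull it slowly towards the robot.

Request:
carry_out:
  commands:
    - {"wx": 0, "wy": 0, "wz": 0, "dx": 0, "dy": 0, "dz": 0.6, "grip": 10}
    - {"wx": -0.06, "wy": 0.03, "wz": 0, "dx": 0, "dy": 0, "dz": 1.2, "grip": 10}
    - {"wx": -0.06, "wy": 0.03, "wz": 0, "dx": 0, "dy": 0, "dz": 1.7, "grip": 10}
    - {"wx": -0.06, "wy": 0.03, "wz": 0, "dx": 0, "dy": 0, "dz": 1.93, "grip": 10}
    - {"wx": -0.06, "wy": 0.03, "wz": 0, "dx": 0, "dy": -0.2, "dz": 1.93, "grip": 10}
    - {"wx": -0.06, "wy": 0.03, "wz": 0, "dx": 0, "dy": -0.4, "dz": 1.93, "grip": 10}
    - {"wx": -0.06, "wy": 0.03, "wz": 0, "dx": 0, "dy": -0.6, "dz": 1.93, "grip": 10}
    - {"wx": -0.06, "wy": 0.03, "wz": 0, "dx": 0, "dy": -0.8, "dz": 1.93, "grip": 10}

```text
t: 16.4
position: [0.4773, -0.2969, 0.3074]
orientation: [179.8, -0.1, 79.1]
force: [2.0, -0.3, -0.7]
grip_width: 0.0253
finger_force: 89.6
```

Request:
carry_out:
  commands:
    - {"wx": 0, "wy": 0, "wz": 0, "dx": 0, "dy": -0.2, "dz": 0, "grip": 10}
    - {"wx": 0, "wy": 0, "wz": 0, "dx": 0, "dy": -0.4, "dz": 0, "grip": 10}
    - {"wx": 0, "wy": 0, "wz": 0, "dx": 0, "dy": -0.6, "dz": 0, "grip": 10}
    - {"wx": 0, "wy": 0, "wz": 0, "dx": 0, "dy": -0.8, "dz": 0, "grip": 10}

```text
t: 16.9
position: [0.4298, -0.2875, 0.3064]
orientation: [179.9, -0.1, 79.1]
force: [2.9, -0.8, -1.5]
grip_width: 0.0252
finger_force: 89.4
```

Request:
carry_out:
  commands:
    - {"wx": 0, "wy": 0, "wz": 0, "dx": 0, "dy": -0.25, "dz": 0, "grip": 10}
    - {"wx": 0, "wy": 0, "wz": 0, "dx": 0, "dy": -0.5, "dz": 0, "grip": 10}
    - {"wx": 0, "wy": 0, "wz": 0, "dx": 0, "dy": -0.7, "dz": 0, "grip": 10}
    - {"wx": 0, "wy": 0, "wz": 0, "dx": 0, "dy": -0.7, "dz": -0.3, "grip": 10}
    - {"wx": 0, "wy": 0, "wz": 0, "dx": 0, "dy": -0.5, "dz": -0.9, "grip": 10}
    - {"wx": 0, "wy": 0, "wz": 0, "dx": 0, "dy": -0.3, "dz": -1.6, "grip": 10}
    - {"wx": 0, "wy": 0, "wz": 0, "dx": 0, "dy": -0.2, "dz": -2.2, "grip": 10}
    - {"wx": 0, "wy": 0, "wz": 0, "dx": 0, "dy": 0, "dz": -2.4, "grip": 10}
    - {"wx": 0, "wy": 0, "wz": 0, "dx": 0, "dy": 0, "dz": -2.4, "grip": 10}

```text
t: 18.02
position: [0.4309, -0.2881, 0.4517]
orientation: [179.8, -0.1, 79.1]
force: [0.1, -0.5, -0.8]
grip_width: 0.0252
finger_force: 89.7
```

```bash
python3 - <<'E'
from nxt import *
q5,b5=step([.4605,.2794,.40],tool(121))
q5,b5=step([.4605,.2794,.22],tool(121),q5,b5)
for k in range(2):
    c=r.capture("top");L=r.outline_of("top","hatch");t=r.outline_of("top","tape_center");print([(x["conf"],x["extent"]) for x in L[:2]],[(x["conf"],x["extent"]) for x in t[:3]])
E
```

```text
18.02 [ 0.4309 -0.2881  0.4517] [-25.6  16.1  71.2  94.  -15.6  80.9  36.5] [ 0.1 -0.5 -0.8] 0.0252
dx 9.381 dy -1.303 dz 0.867 wx 0.031 wy 0.002 wz -6.979
   q [-76.  16.  52.  96. -13.  74.   9.] err 0.0 0.0
dx 0.000 dy -0.000 dz 3.000 wx 0.000 wy 0.000 wz 0.000
   q [-69.  27.  46. 108. -24.  54.  19.] err 0.0 0.0
[(0.78, [365.1, 215.0, 420.3, 273.6])] [(0.47, [390.4, 197.5, 401.7, 211.4])]
[(0.93, [364.6, 217.5, 421.4, 271.7]), (0.27, [361.9, 149.5, 438.3, 274.0])] [(0.64, [388.6, 198.2, 398.9, 212.2]), (0.44, [362.4, 151.9, 437.4, 275.8])]
```

Request:
carry_out:
  commands:
    - {"wx": 0, "wy": 0, "wz": -0.5, "dx": 0.5, "dy": -0.07, "dz": 0.1, "grip": 10}
    - {"wx": 0, "wy": 0, "wz": -1.2, "dx": 1.4, "dy": -0.2, "dz": 0.2, "grip": 10}
    - {"wx": 0, "wy": 0, "wz": -2, "dx": 2.4, "dy": -0.33, "dz": 0.3, "grip": 10}
    - {"wx": 0, "wy": 0, "wz": -2.8, "dx": 3.4, "dy": -0.47, "dz": 0.4, "grip": 10}
    - {"wx": 0, "wy": 0, "wz": -3.6, "dx": 4.4, "dy": -0.61, "dz": 0.5, "grip": 10}
    - {"wx": 0, "wy": 0, "wz": -4.4, "dx": 5.4, "dy": -0.75, "dz": 0.6, "grip": 10}
    - {"wx": 0, "wy": 0, "wz": -5.2, "dx": 6.4, "dy": -0.89, "dz": 0.7, "grip": 10}
    - {"wx": 0.03, "wy": 0, "wz": -6, "dx": 7.4, "dy": -1.03, "dz": 0.8, "grip": 10}
    - {"wx": 0.03, "wy": 0, "wz": -6.6, "dx": 8.4, "dy": -1.17, "dz": 0.87, "grip": 10}
    - {"wx": 0.03, "wy": 0, "wz": -6.98, "dx": 9.1, "dy": -1.27, "dz": 0.87, "grip": 10}
    - {"wx": 0.03, "wy": 0, "wz": -6.98, "dx": 9.38, "dy": -1.3, "dz": 0.87, "grip": 10}
    - {"wx": 0.03, "wy": 0, "wz": -6.98, "dx": 9.38, "dy": -1.3, "dz": 0.87, "grip": 10}

```text
t: 19.82
position: [0.4602, 0.2797, 0.399]
orientation: [-180.0, -0.0, 121.0]
force: [0.3, -0.7, -1.2]
grip_width: 0.0252
finger_force: 89.6
```

```bash
python3 - <<'E'
from nxt import *
q,b=step([.4605,.2794,.32],tool(120.9));step([.4605,.2794,.22],tool(120.9),q,b)
p=o["position"];R=Ro.from_euler('xyz',o["orientation"],degrees=True)
im=[]
for n in("scene","top"):
    c=r.capture(n);q=proj(c,np.vstack([p+R.apply([[0,0,.019],[0,0,.114],[0,0,.209]]),[.459,.2803,.084]]));print(n,q.round(1))
    x0,y0=int(q[2][0])-25,int(q[2][1])-45
    a=cv2.resize(c["frame"][y0:y0+80,x0:x0+55,::-1],None,fx=7,fy=7,interpolation=cv2.INTER_CUBIC)
    for t in q: cv2.circle(a,tuple(int(t) for t in (t-[x0,y0]+.5)*7),3,(0,255,0),1)
    im.append(a)
    if n=="scene":cS=c
cv2.imwrite("pics/h1.png",np.hstack(im))
pickle.dump(cS,open("s3.pkl","wb"))
c=r.capture("top");t=r.outline_of("top","tape_center");pickle.dump((c,t,r.outline_of("top","hatch")),open("t3.pkl","wb"))
print([(x["conf"],x["extent"]) for x in t])
E
```

```text
19.82 [0.4602 0.2797 0.399 ] [-76.6  16.2  52.4  96.5 -13.3  73.9   9.4] [ 0.3 -0.7 -1.2] 0.0252
dx -0.007 dy 0.002 dz 1.317 wx -0.006 wy -0.002 wz 0.016
   q [-74.  21.  50. 102. -17.  65.  13.] err 0.0 0.0
dx -0.000 dy -0.000 dz 1.667 wx 0.000 wy 0.000 wz 0.000
   q [-69.  27.  46. 108. -24.  54.  19.] err 0.0 0.0
scene [[222.6 162.7]
 [226.7 193.3]
 [230.6 221.3]
 [234.4 250.2]]
top [[209.7 197.7]
 [216.8 202.8]
 [223.  207.3]
 [228.9 212. ]]
[(0.47, [387.8, 194.8, 400.3, 215.1])]
```

View pics/h1.png

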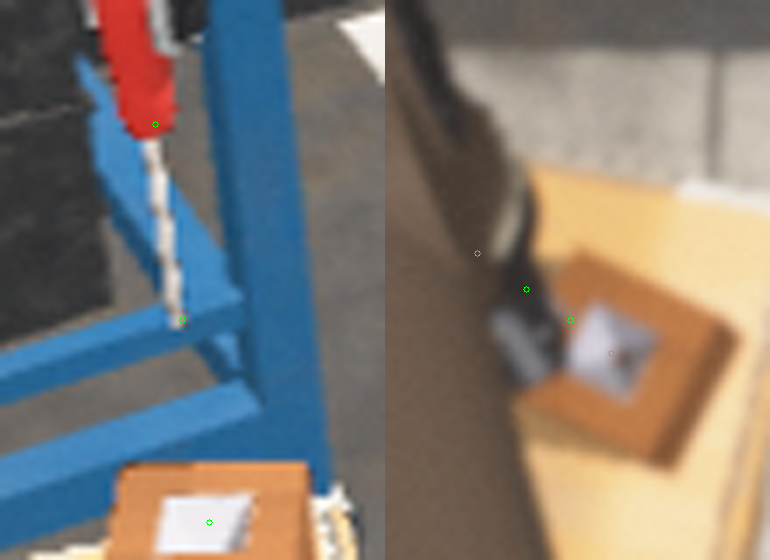

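Driver has not slipped: the tip is at (178,325) against the predicted (182,320), the same offset as before. I lower it into the stand.

Request:
carry_out:
  commands:
    - {"wx": 0, "wy": 0, "wz": 0, "dx": 0, "dy": 0, "dz": 0.7, "grip": 10}
    - {"wx": 0, "wy": 0, "wz": 0, "dx": 0, "dy": 0, "dz": 1.4, "grip": 10}
    - {"wx": 0, "wy": 0, "wz": 0, "dx": 0, "dy": 0, "dz": 1.8, "grip": 10}
    - {"wx": 0, "wy": 0, "wz": 0, "dx": 0, "dy": 0, "dz": 2, "grip": 10}
    - {"wx": 0, "wy": 0, "wz": 0, "dx": 0, "dy": 0, "dz": 2.2, "grip": 10}
    - {"wx": 0, "wy": 0, "wz": 0, "dx": 0, "dy": 0, "dz": 2.4, "grip": 10}
    - {"wx": 0, "wy": 0, "wz": 0, "dx": 0, "dy": 0, "dz": 2.4, "grip": 10}

```text
t: 20.95
position: [0.46, 0.2797, 0.2549]
orientation: [-180.0, -0.1, 121.0]
force: [0.1, -0.1, -0.3]
grip_width: 0.0253
finger_force: 89.6
```

Request:
carry_out:
  commands:
    - {"wx": 0, "wy": 0, "wz": 0, "dx": 0, "dy": 0, "dz": 0.2, "grip": 10}
    - {"wx": 0, "wy": 0, "wz": 0, "dx": 0, "dy": 0, "dz": 0.4, "grip": 10}
    - {"wx": 0, "wy": 0, "wz": 0, "dx": 0, "dy": 0, "dz": 0.54, "grip": 10}
    - {"wx": 0, "wy": 0, "wz": 0, "dx": 0, "dy": 0, "dz": 0.57, "grip": 10}
    - {"wx": 0, "wy": 0, "wz": 0, "dx": 0, "dy": 0, "dz": 0.57, "grip": 10}

```text
t: 21.58
position: [0.4604, 0.2798, 0.2212]
orientation: [180.0, -0.1, 121.0]
force: [0.6, 0.2, -1.1]
grip_width: 0.0252
finger_force: 89.6
```

Request:
carry_out:
  commands:
    - {"wx": 0, "wy": 0, "wz": 0, "dx": 0, "dy": 0, "dz": 0.01, "grip": 40}
    - {"wx": 0, "wy": 0, "wz": 0, "dx": 0, "dy": 0, "dz": 0.01, "grip": 70}
    - {"wx": 0, "wy": 0, "wz": 0, "dx": 0, "dy": 0, "dz": 0.01, "grip": 80}
    - {"wx": 0, "wy": 0, "wz": 0, "dx": 0, "dy": 0, "dz": -0.4, "grip": 80}
    - {"wx": 0, "wy": 0, "wz": 0, "dx": 0, "dy": 0, "dz": -1.2, "grip": 80}
    - {"wx": 0, "wy": 0, "wz": 0, "dx": 0, "dy": 0, "dz": -2, "grip": 80}
    - {"wx": 0, "wy": 0, "wz": 0, "dx": 0, "dy": 0, "dz": -2.2, "grip": 80}

```text
t: 22.45
position: [0.4615, 0.2797, 0.3562]
orientation: [179.7, -0.1, 121.0]
force: [-0.8, 0.5, -0.1]
grip_width: 0.0799
finger_force: 0.0
```

```bash
python3 - <<'E'
from nxt import *
c,t,h=pickle.load(open("t3.pkl","rb"))
F=c["frame"];hsv=cv2.cvtColor(F,cv2.COLOR_RGB2HSV)
y=(hsv[...,0]>18)&(hsv[...,0]<35)&(hsv[...,1]>120)&(hsv[...,2]>80)
y[:, :370]=0;y[:,430:]=0;y[:150]=0;y[235:]=0
print(y.sum(),np.argwhere(y)[:,::-1].min(0),np.argwhere(y)[:,::-1].max(0))
B=boxpts(-.016,.016,-.0385,.0385,.008,.076)
for m in(y,t[0]["mask"]):
    ctr=onz(c,np.argwhere(m)[:,::-1].mean(0),.06)[0]
    R=fit(c,m,B,[ctr[0],ctr[1],T[2]]);print(R.x[:2],np.degrees(R.x[2]),R.fun,'locker',Ro.from_euler('z',-T[2]).apply([*(R.x[:2]-T[:2]),0]))
a=F[150:290,345:460,::-1].copy();k=4;A=cv2.resize(a,None,fx=k,fy=k,interpolation=cv2.INTER_CUBIC)
for pt in proj(c,yawT(R.x,B)):cv2.circle(A,tuple(int(v) for v in (pt-[345,150]+.5)*k),2,(0,255,0),-1)
cs=r.capture("scene");b=cv2.resize(cs["frame"][205:285,205:265,::-1],None,fx=4,fy=4,interpolation=cv2.INTER_CUBIC)
C=np.zeros((560,460+240,3),np.uint8);C[:,:460]=A;C[:320,460:]=b
cv2.imwrite("pics/i1.png",C)
E
```

```text
22.45 [0.4615 0.2797 0.3562] [-75.6  18.2  51.8 100.6 -15.5  68.3  11.5] [-0.8  0.5 -0.1] 0.0799
100 [387 198] [399 216]
[ 0.49961671 -0.29089524] 56.411706312365055 0.6210956271023547 locker [-0.02796049  0.01004339  0.        ]
[ 0.49295106 -0.28339143] 61.31931614355609 0.3335687382297552 locker [-0.03591414  0.01616527  0.        ]
```

View pics/i1.png

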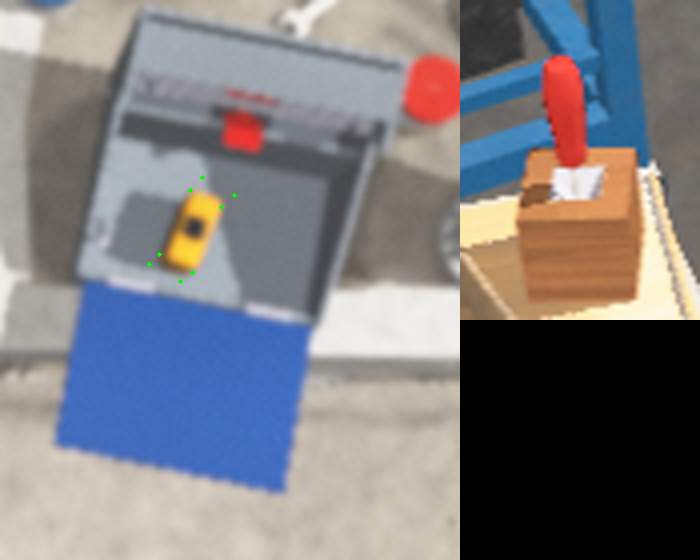

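The driver is back upright in the stand (right crop, 568,110). The hatch lies flat, and the tape stands in the bay at crop (193,230) with its length mostly along x. I'll refine its pose before grasping.

```bash
python3 - <<'E'
from nxt import *
c=r.capture("top");t=r.outline_of("top","tape_center");print([(x["conf"],x["extent"]) for x in t])
F=cv2.resize(c["frame"],None,fx=4,fy=4,interpolation=cv2.INTER_CUBIC);hsv=cv2.cvtColor(F,cv2.COLOR_RGB2HSV)
y=((hsv[...,0]>10)&(hsv[...,0]<35)&(hsv[...,1]>110)&(hsv[...,2]>60)).astype(np.uint8)
y[:,:375*4]=0;y[:,410*4:]=0;y[:190*4]=0;y[222*4:]=0
y=cv2.morphologyEx(y,cv2.MORPH_CLOSE,np.ones((21,21)))
q=np.argwhere(y)[:,::-1].astype(np.float32)
(cx,cy),wh,an=cv2.minAreaRect(q);print("rect",(cx-1.5)/4,(cy-1.5)/4,np.array(wh)/4,an)
m=cv2.resize(y.astype(np.float32),(640,400),interpolation=cv2.INTER_AREA)>.5
ctr=onz(c,[[(cx-1.5)/4,(cy-1.5)/4]],.06)[0];print(ctr)
def rb(L,H,n=12): # rounded-corner profile in y,z
    return np.array([[x,sy*(L/2-rr+rr*np.cos(a)),.008+H/2+sz*(H/2-rr+rr*np.sin(a))] for rr in(.018,) for x in(-.016,.016) for sy in(-1,1) for sz in(-1,1) for a in np.linspace(0,np.pi/2,n)])
for nm,B in(("up",rb(.077,.068)),("end",rb(.068,.077)),("sharp",boxpts(-.016,.016,-.0385,.0385,.008,.076))):
    for mm in(m,t[0]["mask"]):
        R=fit(c,mm,B,[ctr[0],ctr[1],np.radians(73)]);print(nm,R.x[:2].round(4),np.degrees(R.x[2]).round(1),round(R.fun,3),'locker',Ro.from_euler('z',-T[2]).apply([*(R.x[:2]-T[:2]),0]).round(4))
E
```

```text
22.5 [0.4613 0.2799 0.3561] [-75.6  18.2  51.7 100.7 -15.5  68.3  11.5] [0.8 1.6 0.6] 0.0801
[(0.55, [388.4, 196.5, 402.3, 217.4])]
rect 392.5419006347656 207.39547729492188 [ 9.49521255 20.44407272] 23.051301956176758
[ 0.48933286 -0.28148007  0.06      ]
up [ 0.4936 -0.2848] 59.5 0.299 locker [-0.035   0.0149  0.    ]
up [ 0.488 -0.281] 60.1 0.228 locker [-0.0412  0.0176  0.    ]
end [ 0.4912 -0.2828] 58.8 0.246 locker [-0.0377  0.0164  0.    ]
end [ 0.4897 -0.2817] 59.7 0.159 locker [-0.0394  0.0172  0.    ]
sharp [ 0.4978 -0.2869] 59.6 0.353 locker [-0.0305  0.0136  0.    ]
sharp [ 0.493  -0.2839] 62.2 0.274 locker [-0.0358  0.0157  0.    ]
```

```bash
python3 - <<'E'
from nxt import *
for n,(x0,y0,x1,y1) in(("top",(380,190,408,226)),("scene",None)if 0 else("scene",(0,0,0,0))):
    c=r.capture(n);t=r.outline_of(n,"tape_center");print(n,[(round(x["conf"],2),np.round(x["extent"]).tolist()) for x in t])
    P0=proj(c,yawT(T,[[-.036,.016,.04],[-.036,.016,.0],[-.036,.016,.076]]));print(P0.round(0).tolist())
    if n=="scene":
        u,v=P0[0].astype(int);x0,y0,x1,y1=u-18,v-16,u+18,v+18
    H=cv2.cvtColor(c["frame"],cv2.COLOR_RGB2HSV)[y0:y1,x0:x1].astype(int)
    for row in H:
        print("".join("Y" if 18<=h<=35 and s_>110 and v>150 else "y" if 8<=h<=35 and s_>90 and v>60 else "B" if 100<=h<=130 and s_>120 else "R" if (h<8 or h>170) and s_>120 else "#" if v<60 else "-" if v<110 else "." for h,s_,v in row))
    print(x0,y0)
E
```

```text
22.6 [0.4601 0.2797 0.353 ] [-75.6  18.4  51.6 100.9 -15.6  68.2  11.5] [ 0.9  0.  -0.3] 0.0797
top [(0.67, [385.0, 195.0, 398.0, 218.0])]
[[392.0, 207.0], [391.0, 209.0], [394.0, 206.0]]
.........................---
............................
............................
............................
............................
............................
............................
............................
.............YYYy...........
............YYYYYYYy........
...........yYYYYYYYY........
.........-yYYYYYYYYYy.......
........--yYYYYYYYYYy.......
........--yYYYYYYYYY........
........-yyYyyYYYYYy........
.......--yyyy-yyYYY.........
.......--yyy---yYYy.........
.......-yYYy---yYY..........
......--YYYyy--yYy..........
......-yYYYYYyyYY...........
......-yYYYYYYYYY...........
.....-yYYYYYYYYYy...........
.....-yYYYYYYYYY............
.....-yYYYYYYYYY............
......yYYYYYYYYy............
....--yyYYYYYYY.............
......yyyYYYYYy.............
.........yyyy...............
............................
............................
............................
.............
[... 763 characters left out ...]
--------------------------
------------------------------------
------------------------------------
.-----------------------------------
.-----------------------------------
.-----------------------------------
.-----------------------------------
..----------------------------------
-.----------------------------------
..#---------------------------------
------------------------------------
#-----------------------------------
###---------------------------------
#-----------------------------------
#-#---------------------------------
####--------------------------------
####--------------------------------
#####-------------------------------
-####-------------------------------
367 188
```

```bash
python3 - <<'E'
from nxt import *
c=r.capture("top")
C=onz(c,[[393,207.5]],.076)[0];print(C, Ro.from_euler('z',-T[2]).apply([*(C[:2]-T[:2]),0]), onz(c,[[390.3,216.5],[395.6,198.3]],.076))
BX=np.array([.434,.4206]);tp=C[:2]
for ps,pb in((-19,8.6),(-19,98.6),(161,188.6),(161,98.6)):
    print("==",ps,pb)
    q,b=step([.5,.02,.40],tool((ps+121)/2 if ps>0 else 50),None,None)
    q,b=step([*tp,.26],tool(ps),q,b);q,b=step([*tp,.11],tool(ps),q,b)
    q,b=step([*tp,.30],tool(ps),q,b);q,b=step([*BX,.30],tool(pb),q,b);q,b=step([*BX,.11],tool(pb),q,b)
E
```

```text
22.8 [0.4597 0.2795 0.3519] [-75.5  18.5  51.6 101.  -15.6  68.2  11.5] [ 0.3 -0.2 -0.2] 0.0803
[ 0.48667686 -0.28060022  0.076     ] [-0.04260024  0.01773137  0.        ] [[ 0.45535904 -0.27121383  0.076     ]
 [ 0.51887261 -0.28970155  0.076     ]]
== -19 8.6
dx -4.052 dy -1.652 dz -0.802 wx -0.021 wy 0.004 wz 11.829
   q [-64.  18.  75. 101. -18.  75. -25.] err 0.0 0.0
dx -3.981 dy 3.050 dz 2.333 wx 0.000 wy -0.000 wz 11.500
   q [-20.  39.  73. 103. -40.  69. -44.] err 0.0 0.0
dx 0.000 dy -0.000 dz 2.500 wx 0.000 wy 0.000 wz 0.000
   q [-13.  48.  62. 110. -52.  56. -35.] err 0.0 0.0
dx 0.000 dy 0.000 dz -3.167 wx 0.000 wy 0.000 wz 0.000
   q [-22.  36.  75. 101. -37.  73. -46.] err 0.0 0.0
dx -4.635 dy -10.764 dz -0.000 wx 0.000 wy 0.000 wz -4.600
   q [-89.  35.  65.  95. -34.  72. -98.] err 0.0 0.0
dx 0.000 dy -0.000 dz 3.167 wx 0.000 wy 0.000 wz 0.000
   q [-82.  47.  54. 104. -46.  55. -89.] err 0.0 0.0
== -19 98.6
dx -4.052 dy -1.652 dz -0.802 wx -0.021 wy 0.004 wz 11.829
   q [-64.  18.  75. 101. -18.  75. -25.] err 0.0 0.0
dx -3.981 dy 3.050 dz 2.333 wx 0.000 wy -0.000 wz
[... 1155 characters left out ...]
  44.  69.] err 0.0 0.0
== 161 98.6
dx -4.052 dy -1.652 dz -0.802 wx -0.017 wy -0.012 wz -3.337
   q [-52.  12.  54. 100. -10.  73.  55.] err 0.0 0.0
dx -2.980 dy -4.033 dz 2.333 wx 0.000 wy 0.000 wz -3.333
   q [ -8.  26.  46. 103. -22.  60. 118.] err 0.0 0.0
dx 0.000 dy -0.000 dz 2.500 wx 0.000 wy 0.000 wz 0.000
   q [ -1.  37.  38. 110. -32.  44. 126.] err 0.0 0.0
dx 0.000 dy 0.000 dz -3.167 wx 0.000 wy 0.000 wz 0.000
   q [ -9.  24.  48. 101. -20.  64. 116.] err 0.0 0.0
dx 4.635 dy 10.764 dz 0.000 wx -0.000 wy -0.000 wz 10.400
   q [-86.  32.  58.  95. -29.  69. -12.] err 0.0 0.0
dx -0.000 dy -0.000 dz 3.167 wx 0.000 wy 0.000 wz 0.000
   q [-79.  44.  48. 104. -41.  51.  -3.] err 0.0 0.0
```

Request:
carry_out:
  commands:
    - {"wx": 0, "wy": 0, "wz": -0.5, "dx": -0.5, "dy": -0.2, "dz": -0.4, "grip": 80}
    - {"wx": 0, "wy": 0, "wz": -1.2, "dx": -1.3, "dy": -0.53, "dz": -0.8, "grip": 70}
    - {"wx": 0, "wy": 0, "wz": -2, "dx": -2.2, "dy": -0.9, "dz": -0.8, "grip": 60}
    - {"wx": 0, "wy": 0, "wz": -2.8, "dx": -3.1, "dy": -1.27, "dz": -0.8, "grip": 60}
    - {"wx": 0, "wy": 0, "wz": -3.34, "dx": -3.8, "dy": -1.55, "dz": -0.8, "grip": 60}
    - {"wx": 0, "wy": 0, "wz": -3.34, "dx": -4.05, "dy": -1.65, "dz": -0.8, "grip": 60}
    - {"wx": 0, "wy": 0, "wz": -3.34, "dx": -4.05, "dy": -1.65, "dz": -0.8, "grip": 60}

```text
t: 23.72
position: [0.5004, 0.0189, 0.4005]
orientation: [180.0, -0.1, 140.8]
force: [-0.4, -0.3, -0.4]
grip_width: 0.06
finger_force: 0.0
```

```bash
python3 - <<'E'
from nxt import *
tp=[.4867,-.2806]
step([*tp,.26],tool(163))
for n in("scene","top"):
    c=r.capture(n)
    P0=proj(c,yawT(T,[[-.04,.017,.04],[-.04,.017,.008],[-.04,.017,.076]]));print(n,P0.round(0).tolist())
    t=r.outline_of(n,"tape_center");print([(round(x["conf"],2),np.round(x["extent"]).tolist()) for x in t])
    if n=="top":continue
    u,v=P0[0].astype(int);x0,y0,x1,y1=u-22,v-16,u+18,v+14
    H=cv2.cvtColor(c["frame"],cv2.COLOR_RGB2HSV)[y0:y1,x0:x1].astype(int)
    for row in H:
        print("".join("Y" if 18<=h<=35 and s_>110 and v>150 else "y" if 8<=h<=35 and s_>90 and v>60 else "B" if 100<=h<=130 and s_>120 else "R" if (h<8 or h>170) and s_>120 else "#" if v<60 else "-" if v<110 else "." for h,s_,v in row))
    print(x0,y0)
E
```

```text
23.73 [0.5004 0.0189 0.4005] [-53.2  11.2  54.9 101.2  -9.6  72.7  55. ] [-0.4 -0.3 -0.4] 0.06
dx -2.979 dy -4.013 dz 2.337 wx 0.003 wy -0.013 wz -3.696
   q [ -8.  26.  46. 103. -22.  60. 120.] err 0.0 0.0
scene [[385.0, 206.0], [385.0, 213.0], [386.0, 197.0]]
[]
..............-#..----------------------
..............#-..----------------------
..............#-...---------------------
..............##-..---------------------
..............##-..---------------------
..............##-..---------------------
.............-###YYy--------------------
.............-##yyYy--------------------
.............-###yYy--------------------
.............-#-#yyy--------------------
..............###yyy--------------------
..............-##yyy--------------------
..............-####y--------------------
..............-####---------------------
...............#####--------------------
...............#####--------------------
...............#####--------------------
...............#####--------------------
...............-####--------------------
...............-####--------------------
...............-####--------------------
................####--------------------
................####--------------------
..............BB####--------------------
.........BBBBBBB####--------------------
........BBBBBBBB-###--------------------
.........BBBBBBBB###--------------------
..........BBBBBBB###--------------------
...-......BBBBBBB###--------------------
...........BBBBBB###--------------------
363 189
top [[392.0, 208.0], [390.0, 210.0], [393.0, 207.0]]
[(0.51, [386.0, 195.0, 401.0, 220.0])]
```

Request:
carry_out:
  commands:
    - {"wx": 0, "wy": 0, "wz": -0.4, "dx": -0.3, "dy": -0.4, "dz": 0, "grip": 60}
    - {"wx": 0, "wy": 0, "wz": -1.2, "dx": -0.8, "dy": -1.1, "dz": 0, "grip": 60}
    - {"wx": 0, "wy": 0, "wz": -2, "dx": -1.4, "dy": -1.9, "dz": 0.1, "grip": 60}
    - {"wx": 0, "wy": 0, "wz": -2.8, "dx": -2, "dy": -2.7, "dz": 0.3, "grip": 60}
    - {"wx": 0, "wy": 0, "wz": -3.4, "dx": -2.55, "dy": -3.45, "dz": 0.6, "grip": 60}
    - {"wx": 0, "wy": 0, "wz": -3.7, "dx": -2.9, "dy": -3.9, "dz": 0.9, "grip": 60}
    - {"wx": 0, "wy": 0, "wz": -3.7, "dx": -2.98, "dy": -4.01, "dz": 1, "grip": 60}
    - {"wx": 0, "wy": 0, "wz": -3.7, "dx": -2.98, "dy": -4.01, "dz": 1, "grip": 60}

```text
t: 24.92
position: [0.4885, -0.2782, 0.34]
orientation: [179.9, -0.1, 163.2]
force: [-0.2, -0.1, -0.3]
grip_width: 0.0599
finger_force: 0.0
```

```bash
cat > asc.py <<'E'
from nxt import *
def asc(c,x0,y0,x1,y1):
    H=cv2.cvtColor(c["frame"],cv2.COLOR_RGB2HSV)[y0:y1,x0:x1].astype(int)
    for row in H:
        print("".join("Y" if 18<=h<=35 and s_>110 and v>150 else "y" if 8<=h<=35 and s_>90 and v>60 else "B" if 100<=h<=130 and s_>120 else "R" if (h<8 or h>170) and s_>120 else "#" if v<60 else "-" if v<110 else "." for h,s_,v in row))
    print(x0,y0)
E
python3 - <<'E'
from asc import *
tp=[.4867,-.2806]
step([*tp,.11],tool(163))
for n in("scene","top"):
    c=r.capture(n)
    P0=proj(c,yawT(T,[[-.04,.017,.04],[-.04,.017,.008],[-.04,.017,.076]]));print(n,P0.round(0).tolist())
    t=r.outline_of(n,"tape_center");print([(round(x["conf"],2),np.round(x["extent"]).tolist()) for x in t])
    u,v=P0[0].astype(int);
    if n=="scene":asc(c,u-24,v-20,u+20,v+12)
E
```

```text
24.93 [ 0.4885 -0.2782  0.34  ] [-12.8  22.4  52.1  98.8 -18.9  68.2 117.6] [-0.2 -0.1 -0.3] 0.0599
dx 0.009 dy -0.052 dz 3.834 wx 0.013 wy -0.019 wz 0.038
   q [ -2.  38.  40. 110. -34.  45. 130.] err 0.0 0.0
scene [[385.0, 206.0], [385.0, 213.0], [386.0, 197.0]]
[]
.................-##------------------------
.................-##------------------------
.................-##------------------------
..................##------------------------
..................##------------------------
..................-#------------------------
..................-#------------------------
..................-##-----------------------
...................#------------------------
...................#------------------------
...................-------------------------
...................-#-----------------------
...................y#-----------------------
...................y#-----------------------
...................yy-----------------------
...................y------------------------
...................##-----------------------
..................-##-----------------------
...................##-----------------------
...................##-----------------------
...................##-----------------------
...................##-----------------------
..................y##-----------------------
...................##-----------------------
...................--#----------------------
.....................-----------------------
.....................-----------------------
................BBBBB-----------------------
...........BBBBBBBBBB-----------------------
-....-....BBBBBBBBBBB-----------------------
-.-..-.....BBBBBBBBBB-----------------------
..-..-.....BBBBBBBBBBB----------------------
361 185
top [[392.0, 208.0], [390.0, 210.0], [393.0, 207.0]]
[(0.39, [211.0, 201.0, 251.0, 230.0])]
```

Request:
carry_out:
  commands:
    - {"wx": 0, "wy": 0, "wz": 0, "dx": 0.01, "dy": -0.05, "dz": 0.7, "grip": 62}
    - {"wx": 0, "wy": 0, "wz": 0.04, "dx": 0.01, "dy": -0.05, "dz": 1.6, "grip": 62}
    - {"wx": 0, "wy": 0, "wz": 0.04, "dx": 0.01, "dy": -0.05, "dz": 2.4, "grip": 62}
    - {"wx": 0, "wy": 0, "wz": 0.04, "dx": 0.01, "dy": -0.05, "dz": 2.9, "grip": 62}
    - {"wx": 0, "wy": 0, "wz": 0.04, "dx": 0.01, "dy": -0.05, "dz": 3.1, "grip": 62}
    - {"wx": 0, "wy": 0, "wz": 0.04, "dx": 0.01, "dy": -0.05, "dz": 3.3, "grip": 62}
    - {"wx": 0, "wy": 0, "wz": 0.04, "dx": 0.01, "dy": -0.05, "dz": 3.4, "grip": 62}
    - {"wx": 0, "wy": 0, "wz": 0.04, "dx": 0.01, "dy": -0.05, "dz": 3.4, "grip": 62}

```text
t: 26.12
position: [0.4868, -0.2816, 0.1368]
orientation: [179.9, -0.0, 163.0]
force: [-0.1, -0.5, -0.5]
grip_width: 0.0618
finger_force: 0.0
```

Request:
carry_out:
  commands:
    - {"wx": 0, "wy": 0, "wz": 0, "dx": 0, "dy": 0, "dz": 0.15, "grip": 62}
    - {"wx": 0, "wy": 0, "wz": 0, "dx": 0, "dy": 0, "dz": 0.3, "grip": 62}
    - {"wx": 0, "wy": 0, "wz": 0, "dx": 0, "dy": 0, "dz": 0.45, "grip": 62}
    - {"wx": 0, "wy": 0, "wz": 0, "dx": 0, "dy": 0, "dz": 0.45, "grip": 62}

```text
t: 26.62
position: [0.4861, -0.2814, 0.1086]
orientation: [179.9, -0.1, 163.0]
force: [0.2, -0.1, 0.7]
grip_width: 0.0619
finger_force: 0.0
```

Request:
carry_out:
  commands:
    - {"wx": 0, "wy": 0, "wz": 0, "dx": 0, "dy": 0, "dz": 0, "grip": 50}
    - {"wx": 0, "wy": 0, "wz": 0, "dx": 0, "dy": 0, "dz": 0, "grip": 42}
    - {"wx": 0, "wy": 0, "wz": 0, "dx": 0, "dy": 0, "dz": 0, "grip": 36}
    - {"wx": 0, "wy": 0, "wz": 0, "dx": 0, "dy": 0, "dz": 0, "grip": 20}
    - {"wx": 0, "wy": 0, "wz": 0, "dx": 0, "dy": 0, "dz": 0, "grip": 20}
    - {"wx": 0, "wy": 0, "wz": 0, "dx": 0, "dy": 0, "dz": 0, "grip": 20}
  newtons: 40

```text
t: 27.38
position: [0.4868, -0.2814, 0.1097]
orientation: [179.9, -0.0, 163.0]
force: [-1.0, 3.0, 6.2]
grip_width: 0.0303
finger_force: 40.0
```

Request:
carry_out:
  commands:
    - {"wx": 0, "wy": 0, "wz": 0, "dx": 0, "dy": 0, "dz": 0, "grip": 20}
    - {"wx": 0, "wy": 0, "wz": 0, "dx": 0, "dy": 0, "dz": -0.3, "grip": 20}
    - {"wx": 0, "wy": 0, "wz": 0, "dx": 0, "dy": 0, "dz": -0.9, "grip": 20}
    - {"wx": 0, "wy": 0, "wz": 0, "dx": 0, "dy": 0, "dz": -1.7, "grip": 20}
    - {"wx": 0, "wy": 0, "wz": 0, "dx": 0, "dy": 0, "dz": -2.5, "grip": 20}
    - {"wx": 0, "wy": 0, "wz": 0, "dx": 0, "dy": 0, "dz": -3, "grip": 20}
    - {"wx": 0, "wy": 0, "wz": 0, "dx": 0, "dy": 0, "dz": -3.2, "grip": 20}
    - {"wx": 0, "wy": 0, "wz": 0, "dx": 0, "dy": 0, "dz": -3.2, "grip": 20}
  newtons: 70

```text
t: 28.38
position: [0.4866, -0.2818, 0.3017]
orientation: [179.9, -0.0, 163.0]
force: [-0.2, 1.0, -2.4]
grip_width: 0.0302
finger_force: 69.3
```

```bash
python3 - <<'E'
from asc import *
BX=[.434,.4206]
q,b=step([.46,.10,.36],tool(176));q,b=step([*BX,.30],tool(188.6),q,b);q,b=step([*BX,.11],tool(188.6),q,b)
p=o["position"]
c=r.capture("scene");a,b_=proj(c,[p-[0,0,.02],p-[0,0,.1]]);print(a,b_)
u,v=b_.astype(int);asc(c,u-22,v-24,u+22,v+14)
E
```

```text
28.38 [ 0.4866 -0.2818  0.3017] [-11.4  24.5  51.2 102.  -21.2  63.7 119.9] [-0.2  1.  -2.4] 0.0302
dx 2.287 dy 5.956 dz -0.964 wx 0.012 wy -0.001 wz -2.170
   q [-58.   9.  46. 107.  -7.  67.  76.] err 0.0 0.0
dx 0.805 dy 5.300 dz 1.000 wx -0.000 wy 0.000 wz -2.100
   q [-73.  25.  35.  95. -16.  65.  65.] err 0.0 0.0
dx 0.000 dy -0.000 dz 3.167 wx 0.000 wy 0.000 wz 0.000
   q [-68.  38.  28. 103. -24.  45.  72.] err 0.0 0.0
[392.15333759 144.9297062 ] [389.93485473 166.37229133]
........----------------------------........
........----------------------------.......-
........-----------------------------..--###
........------------------------------#####-
........-------------------------######-----
......-##-------------------#######---------
.....-####-------------########---###-------
.....#####################-##-#####-#-------
.....##############################-#-------
.....-################################------
.....-############################-#----.---
......######################--#-----......--
.......-#############--------------.......--
.........--##----------------
[... 403 characters left out ...]
---------........
..........R-------------------------........
......RRRRRR-------------------------.......
......RRRRR--------------------------.......
...........--------------------------.......
...........--------------------------.......
...........--------------------------.......
...........---------------------------......
..........RR-------------------------.......
...........---------------------------......
...........---------------------------......
...........---------------------------......
...........----------------------------.....
............----------------------------....
............---------------------------.....
............-----------------------------...
367 142
```

Request:
carry_out:
  commands:
    - {"wx": 0, "wy": 0, "wz": -0.2, "dx": 0.2, "dy": 0.5, "dz": -0.4, "grip": 20}
    - {"wx": 0, "wy": 0, "wz": -0.5, "dx": 0.5, "dy": 1.3, "dz": -0.9, "grip": 20}
    - {"wx": 0, "wy": 0, "wz": -0.8, "dx": 0.82, "dy": 2.15, "dz": -1, "grip": 20}
    - {"wx": 0, "wy": 0, "wz": -1.1, "dx": 1.15, "dy": 3, "dz": -1, "grip": 20}
    - {"wx": 0, "wy": 0, "wz": -1.4, "dx": 1.48, "dy": 3.85, "dz": -1, "grip": 20}
    - {"wx": 0, "wy": 0, "wz": -1.7, "dx": 1.8, "dy": 4.7, "dz": -1, "grip": 20}
    - {"wx": 0, "wy": 0, "wz": -2, "dx": 2.1, "dy": 5.45, "dz": -1, "grip": 20}
    - {"wx": 0, "wy": 0, "wz": -2.17, "dx": 2.29, "dy": 5.96, "dz": -1, "grip": 20}
    - {"wx": 0, "wy": 0, "wz": -2.17, "dx": 2.29, "dy": 5.96, "dz": -1, "grip": 20}

```text
t: 29.55
position: [0.459, 0.1032, 0.3604]
orientation: [-180.0, -0.2, 176.3]
force: [0.1, -0.2, -2.2]
grip_width: 0.03
finger_force: 69.5
```

```bash
python3 - <<'E'
from nxt import *
BX=[.434,.4206]
q,b=step([*BX,.36],tool(188.6));q,b=step([*BX,.11],tool(188.6),q,b)
E
```

```text
29.55 [0.459  0.1032 0.3604] [-58.3   8.   45.3 108.3  -6.2  66.4  75.6] [ 0.1 -0.2 -2.2] 0.03
dx 0.756 dy 5.252 dz 0.009 wx 0.002 wy -0.029 wz -2.049
   q [-73.  23.  35.  90. -13.  72.  62.] err 0.0 0.0
dx 0.000 dy -0.000 dz 4.167 wx 0.000 wy 0.000 wz 0.000
   q [-67.  38.  27. 103. -24.  45.  71.] err 0.0 0.0
```

Request:
carry_out:
  commands:
    - {"wx": 0, "wy": 0, "wz": -0.2, "dx": 0.08, "dy": 0.5, "dz": 0, "grip": 20}
    - {"wx": 0, "wy": 0, "wz": -0.5, "dx": 0.2, "dy": 1.3, "dz": 0, "grip": 20}
    - {"wx": 0, "wy": 0, "wz": -0.9, "dx": 0.3, "dy": 2.2, "dz": 0, "grip": 20}
    - {"wx": 0, "wy": 0, "wz": -1.3, "dx": 0.45, "dy": 3.1, "dz": 0, "grip": 20}
    - {"wx": 0, "wy": 0, "wz": -1.6, "dx": 0.57, "dy": 4, "dz": 0, "grip": 20}
    - {"wx": 0, "wy": 0, "wz": -1.9, "dx": 0.68, "dy": 4.75, "dz": 0, "grip": 20}
    - {"wx": 0, "wy": 0, "wz": -2.05, "dx": 0.75, "dy": 5.2, "dz": 0, "grip": 20}
    - {"wx": 0, "wy": 0, "wz": -2.05, "dx": 0.756, "dy": 5.25, "dz": 0, "grip": 20}
    - {"wx": 0, "wy": 0, "wz": -2.05, "dx": 0.756, "dy": 5.25, "dz": 0, "grip": 20}

```text
t: 30.68
position: [0.4373, 0.4162, 0.3615]
orientation: [-180.0, -0.1, -171.8]
force: [0.7, -1.1, -1.8]
grip_width: 0.0299
finger_force: 69.5
```

```bash
python3 - <<'E'
from asc import *
BX=[.434,.4206]
q,b=step([*BX,.17],tool(188.6));q,b=step([*BX,.109],tool(188.6),q,b)
p=o["position"];R=Ro.from_euler('xyz',o["orientation"],degrees=True)
c=r.capture("scene")
# predicted upright tape: tool frame box x(77) y(32), z .034...102
B=p+R.apply(boxpts(-.0385,.0385,-.016,.016,.034,.102));q=proj(c,B);print(q.min(0),q.max(0))
x0,y0=q.min(0).astype(int)-6;x1,y1=q.max(0).astype(int)+6;asc(c,x0,y0,x1,y1)
t=r.outline_of("scene","tape_center");print([(round(x["conf"],2),np.round(x["extent"]).tolist()) for x in t])
E
```

```text
30.68 [0.4373 0.4162 0.3615] [-72.9  22.5  35.1  90.3 -13.4  71.5  62.6] [ 0.7 -1.1 -1.8] 0.0299
dx 0.041 dy 0.082 dz 3.191 wx -0.006 wy -0.011 wz -0.068
   q [-69.  33.  30. 101. -21.  51.  69.] err 0.0 0.0
dx 0.000 dy -0.000 dz 1.017 wx 0.000 wy 0.000 wz 0.000
   q [-67.  38.  28. 103. -24.  45.  71.] err 0.0 0.0
[163.17022833 188.9441514 ] [191.51852987 229.46225615]
###########################---##########
########################################
########################################
########################################
#######################################-
##--####################################
##---##################################-
##---##############--##################-
----##################################--
-##############-######################--
################-#--#################---
################-----################--#
#############-yyYYYYYy##########---#####
#############YYYYYYYyy##########-######-
#############yYYyy###yy#############----
#############yY#######yy##-..-###-#-----
#############yy-#######yy#-..-##----####
#############yYy#######yyy#...
[... 830 characters left out ...]

###-#########----yyYYYYYYYYYYYYY########
##-#######-------yYYYYYYYYYYYYYY###--###
#######-------####yYYYYYYYYYYYYY####-###
####------#####---yYYYYYYYYYYYYY####--##
--------#####------yYYYYYYYYYy######--##
-----########--#####yYYYYYy########--###
--###################yyy-#-#############
############-################-#-#####--#
-#######################-#####-#####----
---#########---#########-##--######---..
--#######-------########-----##---...BBB
#######-------------######-###-...BBBBBB
#######---####-##--########-...BBBBBBBBB
#######--##############---BBBBBBBBBBBBBB
##########---########-.BBBBBBBBBBBBBBBBB
157 182
[(0.94, [172.0, 193.0, 189.0, 228.0]), (0.75, [412.0, 164.0, 420.0, 184.0])]
```

Request:
carry_out:
  commands:
    - {"wx": 0, "wy": 0, "wz": -0.07, "dx": 0.04, "dy": 0.08, "dz": 0.5, "grip": 20}
    - {"wx": 0, "wy": 0, "wz": -0.07, "dx": 0.04, "dy": 0.08, "dz": 1.3, "grip": 20}
    - {"wx": 0, "wy": 0, "wz": -0.07, "dx": 0.04, "dy": 0.08, "dz": 2.2, "grip": 20}
    - {"wx": 0, "wy": 0, "wz": -0.07, "dx": 0.04, "dy": 0.08, "dz": 2.9, "grip": 20}
    - {"wx": 0, "wy": 0, "wz": -0.07, "dx": 0.04, "dy": 0.08, "dz": 3.4, "grip": 20}
    - {"wx": 0, "wy": 0, "wz": -0.07, "dx": 0.04, "dy": 0.08, "dz": 3.7, "grip": 20}
    - {"wx": 0, "wy": 0, "wz": -0.07, "dx": 0.04, "dy": 0.08, "dz": 3.95, "grip": 20}
    - {"wx": 0, "wy": 0, "wz": -0.07, "dx": 0.04, "dy": 0.08, "dz": 4.1, "grip": 20}
    - {"wx": 0, "wy": 0, "wz": -0.07, "dx": 0.04, "dy": 0.08, "dz": 4.15, "grip": 20}
    - {"wx": 0, "wy": 0, "wz": -0.07, "dx": 0.04, "dy": 0.08, "dz": 4.15, "grip": 20}

```text
t: 32.02
position: [0.4338, 0.4226, 0.1138]
orientation: [179.9, 0.0, -171.3]
force: [0.3, 0.1, -2.0]
grip_width: 0.0297
finger_force: 69.5
```

Request:
carry_out:
  commands:
    - {"wx": 0, "wy": 0, "wz": 0, "dx": 0, "dy": 0, "dz": 0.05, "grip": 20}
    - {"wx": 0, "wy": 0, "wz": 0, "dx": 0, "dy": 0, "dz": 0.08, "grip": 20}
    - {"wx": 0, "wy": 0, "wz": 0, "dx": 0, "dy": 0, "dz": 0.1, "grip": 20}
    - {"wx": 0, "wy": 0, "wz": 0, "dx": 0, "dy": 0, "dz": 0.1, "grip": 20}

```text
t: 32.52
position: [0.4336, 0.4225, 0.1079]
orientation: [179.9, -0.0, -171.3]
force: [-1.2, -1.0, 4.7]
grip_width: 0.0297
finger_force: 69.8
```

Request:
carry_out:
  commands:
    - {"wx": 0, "wy": 0, "wz": 0, "dx": 0, "dy": 0, "dz": -0.01, "grip": 34}
    - {"wx": 0, "wy": 0, "wz": 0, "dx": 0, "dy": 0, "dz": -0.01, "grip": 40}
    - {"wx": 0, "wy": 0, "wz": 0, "dx": 0, "dy": 0, "dz": -0.01, "grip": 48}
    - {"wx": 0, "wy": 0, "wz": 0, "dx": 0, "dy": 0, "dz": -0.01, "grip": 48}
    - {"wx": 0, "wy": 0, "wz": 0, "dx": 0, "dy": 0, "dz": -0.2, "grip": 48}
    - {"wx": 0, "wy": 0, "wz": 0, "dx": 0, "dy": 0, "dz": -0.6, "grip": 48}
    - {"wx": 0, "wy": 0, "wz": 0, "dx": 0, "dy": 0, "dz": -1.3, "grip": 48}
    - {"wx": 0, "wy": 0, "wz": 0, "dx": 0, "dy": 0, "dz": -2.2, "grip": 48}
    - {"wx": 0, "wy": 0, "wz": 0, "dx": 0, "dy": 0, "dz": -3, "grip": 48}
    - {"wx": 0, "wy": 0, "wz": 0, "dx": 0, "dy": 0, "dz": -3.3, "grip": 48}
    - {"wx": 0, "wy": 0, "wz": 0, "dx": 0, "dy": 0, "dz": -3.3, "grip": 48}

```text
t: 33.9
position: [0.4339, 0.4223, 0.3067]
orientation: [179.8, 0.1, -171.3]
force: [0.5, 0.1, 0.3]
grip_width: 0.0481
finger_force: 0.0
```

```bash
python3 - <<'E'
from asc import *
print(o["position"])
c=r.capture("scene")
P=Ro.from_euler('z',8.6,degrees=True).apply(boxpts(-.0385,.0385,-.016,.016,.006,.074))+[.4336,.4225,0];q=proj(c,P);print(q.min(0),q.max(0))
for n in("tape_center","driver_handle"):
    t=r.outline_of("scene",n);print(n,[(round(x["conf"],2),np.round(x["extent"]).tolist()) for x in t])
x0,y0=q.min(0).astype(int)-3;x1,y1=q.max(0).astype(int)+3;asc(c,x0,y0,x1,y1)
c=r.capture("top")
for n in("hatch","grease_tin","washer_jar","tape_center"):
    t=r.outline_of("top",n);print(n,[(round(x["conf"],2),np.round(x["extent"]).tolist()) for x in t])
E
```

```text
33.9 [0.4339 0.4223 0.3067] [-72.8  24.9  34.2  94.9 -15.3  64.7  64.2] [0.5 0.1 0.3] 0.0481
[0.43393747 0.42233555 0.30670975]
[178.27537387 263.92697737] [203.70195786 301.72668602]
tape_center [(0.96, [183.0, 268.0, 201.0, 300.0])]
driver_handle [(0.58, [226.0, 222.0, 238.0, 250.0]), (0.58, [213.0, 330.0, 262.0, 345.0])]
BBBBBBBB...............y.......
BBB.....................y......
...............................
...........................yy..
..........................y.y..
.........................yyyyy.
.........................yyyyyy
.........................yyyy.y
............yYYY..........yyyy.
..........yYYYYYY........yy.yyy
........yYYYYYYYYy........yy.yy
......yYYYYYYYYYYY..yyyy...y.yy
.....yYYYYYYYY##YYYyyyyyyyyyyyy
.....yYYYYY-#---yYYyyyyyyyyyyyy
.....yYYYYY-#----yYYyyyyyyyyyyy
......YYYYy-------YYYyyyyyyyyyy
......yYYYYy----yyYYYYyyyyyyyyy
.......yYYYY-#yyYYYYYYyyyyyyyyy
.....yyyyYYYYYYYYYYYYYYyyyyyyyy
..yyyyyyyYYYYYYYYYYYYYYYyyyyyyy
yyyyyyyyyyYYYYYYYYYYYYYYyyyyyyy
yyyyyyyyy#yYYYYYYYYYYYYYyyyyyyy
yyyyyyyyy#yYYYYYYYYYYYYYyyyyyyy
yyyyyyyyy##yYYYYYYYYYYYYYyyyyyy
yyyyyyyyy###yYYYYYYYYYYYYyyyyyy
yyyyyyyyyy##yYYYYYYYYYYYYyyyyyy
yyyyyyyyyy##yYYYYYYYYYYYYYyyyyy
yyyyyyyyyyy##yYYYYYYYYYYYYyyyyy
.yyyyyyyyyy##yYYYYYYYYYYYYyyyyy
..yyyyyyyyyy#yYYYYYYYYYYYYyyyyy
..yyyyyyyyyyyyYYYYYYYYYYYYyyyyy
...yyyyyyyyyy#yYYYYYYYYYYYyyyyy
...yyyyyyyyyyyyYYYYYYYYYYYYyyyy
....yyyyyyyyyyyYYYYYYYYYYYYyyyy
.....yyyyyyyyyYYYYYYYYYYYYYyyyy
.....yyyyyyyyyyYYYYYYYYYYYYyyyy
......yyyyyyyyyyYYYYYYYYyyyyyyy
.......yyyyyyyyyYYYYYYyyyyyyyyy
.......yyyyyyyyyyYYyyyyyyyyyyyy
........yyyyyyyyyyyyyy.yyyyyyyy
.........yyyyyyyyyy.yyyyyyyyyyy
.........yyyyyyy..yyyyyyyyyyyyy
.........yyyyy....yyyyyy.yyyyyy
.........yy......yyyyyyyyyyyyyy
175 260
hatch [(0.62, [358.0, 220.0, 425.0, 274.0])]
grease_tin [(0.74, [349.0, 131.0, 366.0, 156.0])]
washer_jar [(0.58, [444.0, 165.0, 462.0, 184.0])]
tape_center [(0.76, [187.0, 207.0, 197.0, 229.0])]
```

```bash
python3 - <<'E'
from nxt import *
def rb(L,H,rr): return np.array([[x,sy*(L/2-rr+rr*np.cos(a)),.006+H/2+sz*(H/2-rr+rr*np.sin(a))] for x in(-.016,.016) for sy in(-1,1) for sz in(-1,1) for a in np.linspace(0,np.pi/2,10)])
for n in("scene","top"):
    c=r.capture(n);t=r.outline_of(n,"tape_center")[0]["mask"]
    for L,H in((.077,.068),(.068,.077)):
        for rr in(.01,.02,.03):
            R=fit(c,t,rb(L,H,rr),[.4336,.4225,np.radians(98.6)]);print(n,L,H,rr,R.x[:2].round(4),np.degrees(R.x[2]).round(1),round(R.fun,3))
E
```

```text
34.3 [0.4335 0.4219 0.3045] [-72.8  25.1  34.1  95.  -15.3  64.7  64.2] [0.7 1.  0.8] 0.0479
scene 0.077 0.068 0.01 [0.4358 0.4224] 90.8 0.197
scene 0.077 0.068 0.02 [0.431 0.423] 91.1 0.134
scene 0.077 0.068 0.03 [0.4295 0.4227] 91.0 0.116
scene 0.068 0.077 0.01 [0.4322 0.423 ] 91.1 0.218
scene 0.068 0.077 0.02 [0.4248 0.4234] 90.7 0.151
scene 0.068 0.077 0.03 [0.4246 0.4234] 90.8 0.123
top 0.077 0.068 0.01 [0.4319 0.4196] 105.3 0.298
top 0.077 0.068 0.02 [0.4341 0.4187] 106.5 0.269
top 0.077 0.068 0.03 [0.4346 0.4193] 105.2 0.227
top 0.068 0.077 0.01 [0.4346 0.4171] 105.5 0.258
top 0.068 0.077 0.02 [0.4344 0.418 ] 108.1 0.225
top 0.068 0.077 0.03 [0.434  0.4177] 107.3 0.208
```

```bash
python3 -c "
from bench import r
print(r.hand_in())"
```

```text
the job is handed in; nothing more can be done
None
```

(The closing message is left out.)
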